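# Build the wheel pack on a guarded grinder spindle

### The arm

A 7-joint arm with a two-finger parallel gripper is mounted at the origin on the work surface. World frame = base frame: x ahead of the robot, y to its left, z up, the work surface at z = 0. Lengths are in m, angles in rad, forces in N, time in s.
With the tool pointing down it reaches from about 0.425 to 0.875 m from the base axis. Payload 4.7 kg.
Tool frame: the origin (TCP) lies at the very end of the fingers, on their centre line; the grasp point (between the pads) lies 19 mm behind it; x points along the fingers, y is the direction in which the jaws open and shut, and the axes are right-handed (so a half turn about x gives the same grasp; the last joint's range is limited). The gripper opens to 87 mm and grips with 3 to 60 N. Pads are 19 mm wide; open, the fingers measure 117 mm over their backs; the gripper's body (75 mm by 190 mm) begins 51 mm behind the grasp point.
Start: joints at [-1.319, 0.321, -0.07, 1.45, 0.023, 1.371, -0.057], TCP at [0.153, 0.632, 0.19] pointing down, gripper open.
Joint ranges: [-2.86, 2.86], [-0.3, 2.09], [-1.38, 1.24], [0.06, 2.45], [-1.56, 4.7], [0.09, 2.05], [-2.69, 2.69]. Speed limits (rad/s): [2.57, 2.57, 3.14, 3.14, 3.14, 3.14, 3.14].

### API

Orientations are given as a rotation vector (axis times angle).
In Python, from bench import ctrl gives the robot as it stands.
- The arm moves only by the tool step_arm, never from a script. Its argument "increments" is one flat list of numbers, 6 for each row, row after row: the shift along the tool's x, y, z in cm, then the turn, a rotation vector about the tool's x, y, z in rad. In form: [tx, ty, tz, ax, ay, az, tx, ty, tz, ax, ay, az, ...]. A call has 1 to 12 rows; each row shifts and turns the commanded pose from where the row before left it, along the tool's axes as they then stand; what a row does not reach is not made up. A row lasts 1/8 s, in which the tool goes at most 62.5 mm and 10.7 degrees, less where a joint would pass 70% of its speed; a pose out of reach is approached as far as the arm can. A call with a gripper value outside its range is refused whole. "fingers" is the opening in per cent of the stroke, from 0 (shut) to 100 (fully open), set as the call begins (left out, the last holds). The fingers move at their own pace and stop on an object; "force" is the grip in N (left out, the last holds). Time passes only in rows, so rows that do not move let the fingers close. It gives the time, the measured TCP pose, the force and the opening at its end, in the units of the state.
- ctrl.get_state(): the state, without advancing time (a new reading comes with each control period).
- ctrl.get_image(name): name is "scene" or "top" or "wrist"; returns the picture (480x640x3 uint8, red, green, blue); there is no depth.
- ctrl.camera_params(name): a dict with "vertical_fov" (degrees; the focal length in pixels is half the picture's height over the tangent of half this angle, whatever the lens; pixels are square), "cx", "cy" (the principal point, pixels), "R" (3x3) and "t" (3): a world point X has camera coordinates R X + t. Camera axes: x right, y down, z forward; pixel columns grow to the right and rows downward; lengths in m; the calibration is good to about 2 mm. A picture is of the moment at which its call begins: read the wrist's pose just before it. camera_params takes no time and is no camera call; for the wrist camera it gives the pose at the moment of the call.
- ctrl.close_job(): hands the job in, once; it reports no verdict.
Trained networks look in the newest picture that a camera, given by its name, has taken for a name from the list of things; names that differ only in an ending like _2 or _b are one class to them, and where a whole thing is asked for, a point or a joint stands for the part that bears it (a point fixed in the world has none). Each returns a list of dicts, best first, with "score" (0 to 1); they miss things now and then, are a little off and sometimes report something else, mostly with a low value. They report only what shows in the picture. A call takes as long as a camera call.
- ctrl.search_frame(camera, name): "xyz" ([x, y, z] in m, in the coordinates of the camera as it stood for that picture, good to about 4 mm: the middle of the surface that is visible of it).
- ctrl.silhouettes(camera, name): "pixels" (480x640 bool, what is visible of it).
- ctrl.spot_point(camera, name): "xyz" ([x, y, z] in m, in the coordinates of the camera as it stood for that picture, good to about 4 mm: a listed point, or the origin of a listed thing).
The state is a dict: "time": time; "joint_positions": joint angles; "qd": joint speeds; "joint_torque": joint torques, N m; "position": TCP position; "tool_rot": TCP orientation; "ft_force": force on the tool from outside, world axes, zero at the start; "torque": the same for the moment, N m; "grip_width": opening from 0.0 (shut) to 1.0 (fully open).
Only numpy, scipy, OpenCV 4.12 (cv2) and the standard library are available. Lean on these libraries where they do the work, as an engineer would, in place of code of your own. Each camera call takes 0.05 s, during which the arm holds its last target.

### The job

Press the release button so the grinder's guard springs open, then build the wheel pack on the upright spindle: the plain steel back flange first, then every grinding wheel on the bench, then the clamp flange with its hub upwards, and the hexagon nut last, each part lowered fully home and lying flat on the one below. Then swing the guard shut until its catch holds it, and leave the oil bottle, the spanner and the grease tin where they are.

Things in the scene. Friction and masses are not known exactly. Their poses are not given: they have to be found in the camera images.
- grinder: Fixed grinder head: dark steel tray with grey-green rim, 184 (its x) x 160 (y) x 30 mm high, floor 12 mm, walls 4 mm, a vertical spindle in the middle. Origin on the spindle axis at bench level, z up; x points away from the robot, yaw up to 0.25 rad. Guard hinge along the +y wall; button on a grey block 56 x 55 x 46 mm high outside the -y wall, 107 to 162 mm from the spindle axis.
- seat (a point): Where the stack starts: on the spindle axis, on top of a 34 mm wide shoulder, 20 mm above the bench. Axes as the grinder's. The spindle above it is 14 mm in diameter.
- spindle_tip (a point): Top of the spindle, 102 mm above the bench; the last 8 mm taper to 5 mm diameter.
- guard (a joint): Guard angle, rad: 0 shut, 1.6 fully open at its stop, upright beyond the +y wall. A spring always pushes it open (0.25 Nm net at shut); only the catch on the -y side holds it. Opens within about 1.5 s. Swung down to 0 it snaps under the catch by itself; the last 10 mm at the free edge need up to about 8 N down.
- guard_hinge (a point): Middle of the guard's hinge line (which runs along the grinder's x), 80 mm to +y of the spindle axis, 30 mm above the bench.
- guard_edge (a point): Point in the guard's outer panel face, mid-length, 135 mm from the hinge line along the panel, 25 mm short of the free edge; moves with the guard, axes z out of the panel, -y to the free edge. Guard: shell 184 x 160 x 82 mm deep, 3 mm sheet, pale window. Shut, the panel is the top, 112 mm high; open, it stands 82 mm beyond the hinge, top 190 mm high. Push here from outside, then down, to shut it.
- release (a joint): Release button travel in m: 0 up, 0.008 fully down; about 1.3 N to start, 5 N fully down. The catch lets go from about 0.006. It springs back.
- release_top (a point): Centre of the black release button's top face (28 mm diameter), 68 mm above the bench, 138 mm to -y of the spindle axis. Press straight down.
- back_flange: Plain steel ring 46 mm in diameter, 8 mm thick, bore 18 mm, lying flat. Origin at its centre (mid-thickness), z its axis. Goes on first; both faces alike.
- wheel1: Brown grinding wheel, a flat ring 62 mm in diameter, 8 mm thick, bore 18 mm, lying flat. Origin at its centre (mid-thickness), z its axis. Two to four such wheels are there, all alike, in any order; absent ones read None.
- wheel2: Brown grinding wheel, a flat ring 62 mm in diameter, 8 mm thick, bore 18 mm, lying flat. Origin at its centre (mid-thickness), z its axis. Two to four such wheels are there, all alike, in any order; absent ones read None.
- wheel3: Brown grinding wheel, a flat ring 62 mm in diameter, 8 mm thick, bore 18 mm, lying flat. Origin at its centre (mid-thickness), z its axis. Two to four such wheels are there, all alike, in any order; absent ones read None.
- wheel4: Brown grinding wheel, a flat ring 62 mm in diameter, 8 mm thick, bore 18 mm, lying flat. Origin at its centre (mid-thickness), z its axis. Two to four such wheels are there, all alike, in any order; absent ones read None.
- clamp_flange: Steel flange lying hub up: plate 46 mm in diameter, 6 mm thick, with a hub 28 mm in diameter and 12 mm high on top (18 mm in all), bore 18 mm. Origin at the centre of its underside, z up along the hub.
- nut: Dark steel quick-fit hexagon nut, 30 mm across flats, 18 mm high, plain bore 18 mm: it slides on without turning. Origin at its centre, z its axis; its x axis points at the middle of a flat (flats every 60 degrees). Both faces alike.
- oil_bottle: White oil bottle with black cap, 54 mm in diameter, 140 mm high, bystander. Origin at its underside.
- spanner: Steel spanner lying on the bench, bystander.
- grease_tin: Closed metal tin 70 mm in diameter, 60 mm high, bystander. Origin at its underside.

How it is judged:
On the way, in this order (a step that is already met when the one before it is completed fails the run):
1. The guard has sprung open (value of joint guard above 1.4 rad), for 0.2 s.
2. The back flange lies flat on the spindle's shoulder (horizontal distance between back_flange and seat below 0.004 m and z of back_flange in the frame of seat between 0.001 and 0.007 m and angle between the z axis of back_flange and the z axis of seat, either way round below 0.06 rad), for 0.2 s.
3. All the wheels lie flat on the spindle, on the back flange (all of step 2 and horizontal distance between each of wheel1, wheel2, wheel3, wheel4 and seat below 0.004 m and z of wheel1 in the frame of seat between 0.009 and 0.041 m and angle between the z axis of each of wheel1, wheel2, wheel3, wheel4 and the z axis of seat, either way round below 0.06 rad and z of wheel2 in the frame of seat between 0.009 and 0.041 m and z of wheel3 in the frame of seat between 0.009 and 0.041 m and z of wheel4 in the frame of seat between 0.009 and 0.041 m), for 0.2 s.
4. The clamp flange lies on the wheels, hub up (horizontal distance between each of wheel1, wheel2, wheel3, wheel4, clamp_flange and seat below 0.004 m and z of wheel1 in the frame of seat between 0.009 and 0.041 m and angle between the z axis of each of wheel1, wheel2, wheel3, wheel4, clamp_flange and the z axis of seat, either way round below 0.06 rad and z of wheel2 in the frame of seat between 0.009 and 0.041 m and z of wheel3 in the frame of seat between 0.009 and 0.041 m and z of wheel4 in the frame of seat between 0.009 and 0.041 m and z of clamp_flange in the frame of seat between 0.02 and 0.045 m and angle between clamp_flange's own z axis and vertical below 0.06 rad and z of each of wheel1, wheel2, wheel3, wheel4 in the frame of clamp_flange below -0.001 m), for 0.2 s.
5. The nut lies on the clamp flange (horizontal distance between each of clamp_flange, nut and seat below 0.004 m and z of clamp_flange in the frame of seat between 0.02 and 0.045 m and angle between the z axis of each of clamp_flange, nut and the z axis of seat, either way round below 0.06 rad and angle between clamp_flange's own z axis and vertical below 0.06 rad and z of each of wheel1, wheel2, wheel3, wheel4 in the frame of clamp_flange below -0.001 m and z of nut in the frame of seat between 0.045 and 0.075 m and z of nut in the frame of clamp_flange between 0.024 and 0.031 m), for 0.2 s.
6. The guard is shut (value of joint guard below 0.04 rad), for 0.3 s.
At the end, for the whole second after the job is handed in: From the bottom: back flange on the shoulder, all wheels, clamp flange hub up, nut resting on it; each within 4 mm of the spindle axis and 0.06 rad of flat, nut centre 24 to 31 mm above the clamp flange's underside; guard shut within 0.04 rad, held by its catch (all of step 3 and all of step 5 and value of joint guard below 0.04 rad); the robot touches nothing.
It fails at once if The oil bottle is pushed more than 3 cm (distance of oil_bottle from where it was at the start of the episode above 0.03 m).
It fails at once if The spanner is pushed more than 3 cm (distance of spanner from where it was at the start of the episode above 0.03 m).
It fails at once if The grease tin is pushed more than 3 cm (distance of grease_tin from where it was at the start of the episode above 0.03 m).
Of wheel1, wheel2, wheel3, wheel4 only 2 to 4 are there at a start; the rules pass over those that are not, and their reading is None.
At some moment in a run one of wheel1, wheel2, wheel3, wheel4, clamp_flange, nut may be knocked a few centimetres aside while the robot is not near it.
It also fails if it takes over 210 s, if anything falls off the work surface, if the arm or the gripper's body presses on something with over 40 N, if the wrist force passes 120 N, or if a joint passes its speed limit or range.

## Working session

There is one attempt and no reset: what is moved stays moved. The work goes in short steps, Python scripts to look and compute and a tool call to move; the robot and the scene stay as the last step left them, time stands still between calls to the robot, and variables do not carry over. Pictures are saved under pics/ and viewed, and the job is handed in when it is done.

Besides the shell and the picture viewer there is one more tool, called after ">>>" as name(argument=value, ...) on one line, values as JSON. step_arm: Moves the arm, as the interface text tells. Its arguments: {"type":"object","properties":{"increments":{"type":"array","items":{"type":"number"}},"fingers":{"type":"number"},"force":{"type":"number"}},"required":["increments"]}

```bash
ls; mkdir -p pics; python3 - <<'E'
from bench import ctrl
import cv2,numpy as np
s=ctrl.get_state()
for k,v in s.items(): print(k,np.round(v,4))
for n in ["scene","top","wrist"]:
    p=ctrl.camera_params(n); print(n,p)
    im=ctrl.get_image(n); cv2.imwrite(f"pics/{n}0.png",im[:,:,::-1])
E
```

```text
pics
time 0.0
joint_positions [-1.3189  0.3218 -0.0701  1.4516  0.0226  1.3708 -0.0569]
qd [ 0.0007 -0.0009  0.0006  0.0001 -0.0001  0.0001 -0.0005]
joint_torque [-1.00000e-04 -4.91285e+01 -4.03800e-01 -3.12531e+01 -6.38000e-02
  4.35000e-02  2.00000e-04]
position [0.153  0.6311 0.1886]
tool_rot [ 0.1852  1.5628 -0.1882]
ft_force [-0.9423  0.2458  0.5567]
torque [-0.0166 -0.0005 -0.0069]
grip_width 1.001
scene {'vertical_fov': 44.151042065565406, 'cx': 322.5888798647486, 'cy': 245.12090640050988, 'R': array([[-0.83323278,  0.55260858, -0.01862511],
       [ 0.39079961,  0.56475632, -0.72686035],
       [-0.39115061, -0.61292256, -0.68653269]]), 't': array([ 0.57651151, -0.08157481,  1.63565481])}
top {'vertical_fov': 50.428819659800354, 'cx': 321.54478974883716, 'cy': 244.84980450655414, 'R': array([[ 0.00818377, -0.99983614, -0.01614668],
       [-0.99041648, -0.00587826, -0.13798785],
       [ 0.13787032,  0.0171212 , -0.9903023 ]]), 't': array([-0.12482894,  0.6190933 ,  0.96662972])}
wrist {'vertical_fov': 65.01076876431296, 'cx': 320.7271724238498, 'cy': 240.64284070504297, 'R': array([[ 0.23601522,  0.97174757, -0.00186464],
       [ 0.93620271, -0.22686711,  0.26843213],
       [ 0.26042524, -0.06509975, -0.9632968 ]]), 't': array([-0.65004551, -0.03256929,  0.39171971])}
```

View pics/scene0.png

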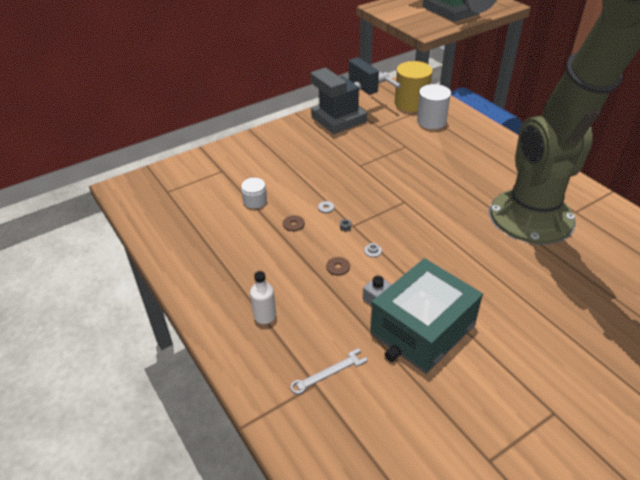

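View pics/top0.png

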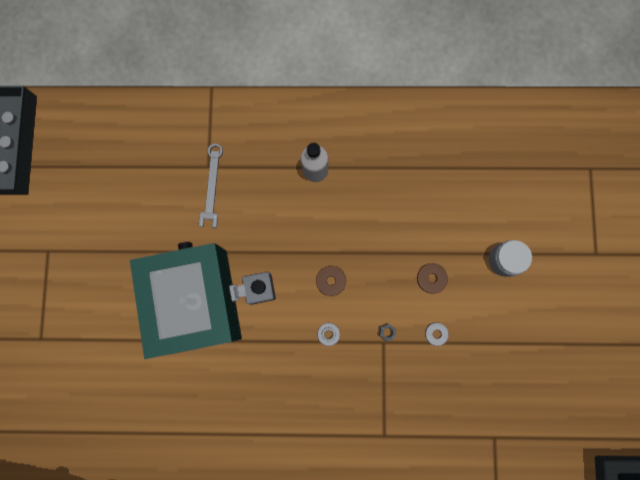

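View pics/wrist0.png

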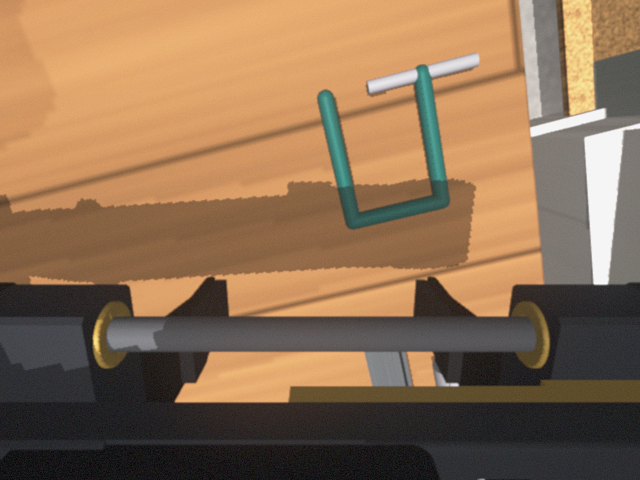

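```bash
cat > h.py <<'E'
from bench import ctrl
import cv2,numpy as np
from scipy.spatial.transform import Rotation as Rot
def K(p):
    f=240/np.tan(np.radians(p['vertical_fov']/2)); return f,p['cx'],p['cy']
def proj(p,X):
    c=np.asarray(p['R'])@X+p['t']; f,cx,cy=K(p); return np.array([cx+f*c[0]/c[2],cy+f*c[1]/c[2]])
def ray(p,u,v):
    f,cx,cy=K(p); d=np.array([(u-cx)/f,(v-cy)/f,1.]); R=np.asarray(p['R']); return -R.T@p['t'],R.T@d
def onplane(p,u,v,z):
    o,d=ray(p,u,v); return o+d*(z-o[2])/d[2]
def toworld(p,x): return np.asarray(p['R']).T@(np.asarray(x)-p['t'])
def tri(obs):
    A=np.zeros((3,3));b=np.zeros(3)
    for p,u,v in obs:
        o,d=ray(p,u,v); d/=np.linalg.norm(d); M=np.eye(3)-np.outer(d,d);A+=M;b+=M@o
    return np.linalg.solve(A,b)
def save(n,name,im=None):
    if im is None: im=ctrl.get_image(n)
    cv2.imwrite(f"pics/{name}.png",im[:,:,::-1]); return im
def plan(target,yaw,pos=None,rot=None,tiltR=None):
    """increment in tool frame (cm, rad) from measured pose to target TCP, tool down with jaw axis at yaw (jaw y axis dir = (−sin,cos)->y)"""
    s=ctrl.get_state()
    R0=Rot.from_rotvec(s['tool_rot']) if rot is None else Rot.from_rotvec(rot)
    p0=np.array(s['position']) if pos is None else np.array(pos)
    Rt=Rot.from_euler('z',yaw)*Rot.from_euler('y',np.pi/2) if tiltR is None else tiltR
    d=R0.inv().apply(np.array(target)-p0)*100
    r=(R0.inv()*Rt).as_rotvec()
    print('incr cm',np.round(d,2),'rot',np.round(r,3), 'yaw now',round(yawof(s),3))
    return d,r
def yawof(s):
    y=Rot.from_rotvec(s['tool_rot']).apply([0,1,0]); return np.arctan2(-y[0],y[1])
def st():
    s=ctrl.get_state(); print('t',round(s['time'],2),'pos',np.round(s['position'],4),'yaw',round(yawof(s),3),'x',np.round(Rot.from_rotvec(s['tool_rot']).apply([1,0,0]),3),'F',np.round(s['ft_force'],1),'g',round(s['grip_width'],3)); return s
E
python3 - <<'E'
from h import *
names=["grinder","back_flange","wheel1","clamp_flange","nut","oil_bottle","spanner","grease_tin","release_top","guard_edge","guard_hinge","spindle_tip","seat"]
P={}
for c in ["top","scene"]:
    P[c]=ctrl.camera_params(c); ctrl.get_image(c)
    for n in names:
        for d in ctrl.spot_point(c,n): print(c,n,round(d['score'],2),np.round(toworld(P[c],d['xyz']),4))
for n,uv,z in [("wheelA",(331,281),.008),("wheelB",(432,278),.008),("clamp",(329,334),.018),("back",(437,334),.008),("nut",(388,332),.018),("btn",(258,287),.068)]:
    print(n,np.round(onplane(P['top'],*uv,z),4))
E
```

```text
top grinder 0.96 [ 0.5066  0.1329 -0.0038]
top grinder 0.72 [0.5085 0.1362 0.1032]
top back_flange 0.86 [ 0.4477 -0.3497  0.0008]
top wheel1 0.92 [ 0.5556 -0.3407  0.0021]
top wheel1 0.85 [ 0.5538 -0.1346  0.0012]
top wheel1 0.6 [0.7481 0.1079 0.    ]
top clamp_flange 0.66 [ 0.4402 -0.1341 -0.0013]
top nut 0.66 [ 0.4443 -0.3493  0.0009]
top nut 0.57 [ 0.4512 -0.2554  0.0097]
top oil_bottle 0.86 [ 0.7827 -0.1036 -0.0014]
top spanner 0.85 [ 0.7498  0.1081 -0.0033]
top grease_tin 0.75 [ 0.5964 -0.4934  0.002 ]
top grease_tin 0.4 [ 0.5537 -0.3402  0.0032]
top release_top 0.73 [ 5.358e-01 -2.000e-04  6.680e-02]
top guard_edge 0.6 [0.5179 0.0836 0.1096]
top spindle_tip 0.66 [0.5028 0.14   0.1016]
scene grinder 0.93 [ 5.080e-01  1.353e-01 -4.000e-04]
scene back_flange 0.55 [ 0.4475 -0.3539  0.0068]
scene wheel1 0.86 [ 0.5522 -0.1414  0.0052]
scene wheel1 0.72 [ 0.5588 -0.3467  0.0053]
scene wheel1 0.4 [0.5103 0.1339 0.103 ]
scene clamp_flange 0.55 [ 0.4425 -0.1353  0.0022]
scene nut 0.59 [ 0.4496 -0.2518  0.0085]
scene oil_bottle 0.9 [ 0.782  -0.1039 -0.0011]
scene spanner 0.66 [7.508e-01 1.119e-01 6.000e-04]
scene grease_tin 0.56 [ 0.5993 -0.4932  0.    ]
scene release_top 0.72 [ 0.5068  0.1369 -0.0022]
scene release_top 0.54 [0.5379 0.0006 0.0675]
scene release_top 0.28 [ 0.7821 -0.1044 -0.0015]
scene guard_edge 0.6 [0.5172 0.08   0.1108]
scene guard_hinge 0.9 [0.4957 0.2099 0.0316]
scene spindle_tip 0.9 [0.5087 0.1308 0.1031]
scene seat 0.67 [ 0.5075  0.136  -0.0013]
wheelA [ 0.5509 -0.1396  0.008 ]
wheelB [ 0.5584 -0.3436  0.008 ]
clamp [ 0.4454 -0.1362  0.018 ]
back [ 0.4469 -0.3511  0.008 ]
nut [ 0.4503 -0.2527  0.018 ]
btn [ 5.344e-01 -3.000e-04  6.800e-02]
```

```bash
python3 - <<'E'
from h import *
s=st()
p=ctrl.camera_params("wrist"); C=-p['R'].T@p['t']
print('cam in tool',Rot.from_rotvec(s['tool_rot']).inv().apply(C-s['position']))
plan([.153,.631,.24],-1.36)
E
```

```text
t 1.55 pos [0.1532 0.6317 0.1897] yaw -0.238 x [ 0.  0. -1.] F [ 0.7  0.1 -0.6] g 1.001
cam in tool [-0.19621564  0.00102555 -0.07351092]
incr cm [-5.03 -0.07  0.  ] rot [ 1.122  0.    -0.   ] yaw now -0.238
```

>>> step_arm(increments=[-0.8,0,0,0.16,0,0,-0.8,0,0,0.16,0,0,-0.8,0,0,0.16,0,0,-0.8,0,0,0.16,0,0,-0.8,0,0,0.16,0,0,-0.8,0,0,0.16,0,0,-0.2,0,0,0.16,0,0], fingers=0)

```text
time: 2.42
position: [0.1532, 0.632, 0.2404]
tool_rot: [1.056, 1.301, -1.054]
ft_force: [-0.0, -0.5, -0.6]
grip_width: 0.287
```

```bash
python3 - <<'E'
from h import *
s=st()
plan([.536,0,.20],-1.36)
E
```

```text
t 2.42 pos [0.1532 0.632  0.2404] yaw -1.363 x [ 0.     0.001 -1.   ] F [-0.  -0.5 -0.6] g 0.287
incr cm [ 3.98 24.42 69.75] rot [-0.003 -0.001 -0.   ] yaw now -1.363
```

>>> step_arm(increments=[0,1.75,5,0,0,0,0,1.75,5,0,0,0,0,1.75,5,0,0,0,0,1.75,5,0,0,0,0,1.75,5,0,0,0,0,1.75,5,0,0,0,0,1.75,5,0,0,0,0,1.75,5,0,0,0,0,1.75,5,0,0,0,0,1.75,5,0,0,0,0,1.75,5,0,0,0,0,1.75,5,0,0,0])

```text
time: 3.92
position: [0.486, 0.0882, 0.24]
tool_rot: [1.052, 1.302, -1.049]
ft_force: [1.4, -0.1, 0.2]
grip_width: 0.004
```

```bash
python3 - <<'E'
from h import *
s=st()
plan([.536,0,.20],-1.36)
p=ctrl.camera_params("wrist")
save("wrist","w1")
for n in ["release_top","spindle_tip","wheel1","clamp_flange","guard_edge"]:
    for d in ctrl.spot_point("wrist",n): print(n,round(d['score'],2),np.round(toworld(p,d['xyz']),4))
E
```

```text
t 3.92 pos [0.486  0.0882 0.24  ] yaw -1.358 x [ 0.001  0.001 -1.   ] F [ 1.4 -0.1  0.2] g 0.004
incr cm [4.   3.02 9.68] rot [ 0.002 -0.001 -0.001] yaw now -1.358
spindle_tip 0.7 [0.5107 0.1349 0.1035]
wheel1 0.44 [ 0.5505 -0.14    0.0044]
guard_edge 0.86 [0.5209 0.0766 0.1167]
```

View pics/w1.png

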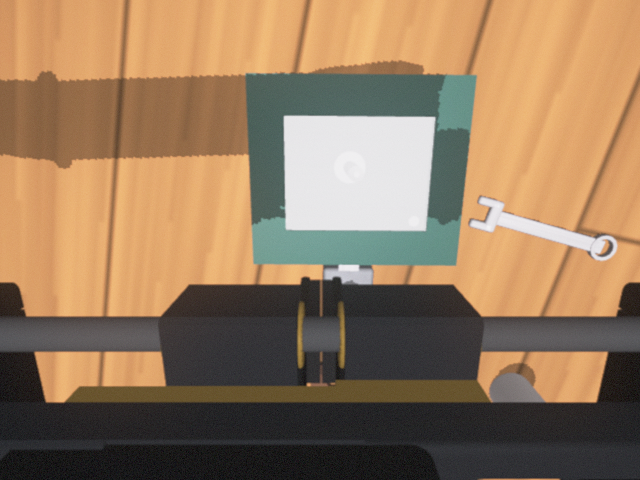

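>>> step_arm(increments=[1,1.0,3.2,0,0,0,1,1.0,3.2,0,0,0,1,1.0,3.2,0,0,0,5,0,0,0,0,0,5,0,0,0,0,0,1,0,0,0,0,0,0,0,0,0,0,0])

```text
time: 5.1
position: [0.535, 0.0033, 0.1002]
tool_rot: [1.05, 1.303, -1.049]
ft_force: [-0.5, 0.5, 0.9]
grip_width: 0.002
```

```bash
python3 - <<'E'
from h import *
s=st()
pt,ps=ctrl.camera_params("top"),ctrl.camera_params("scene")
save("scene","s1");save("top","t1")
X=s['position']; print(proj(ps,X),proj(pt,X))
E
```

```text
t 5.1 pos [0.535  0.0033 0.1002] yaw -1.356 x [ 0.  0. -1.] F [-0.5  0.5  0.9] g 0.002
[379.61512762 269.80466277] [253.67660654 285.64301761]
```

View pics/s1.png

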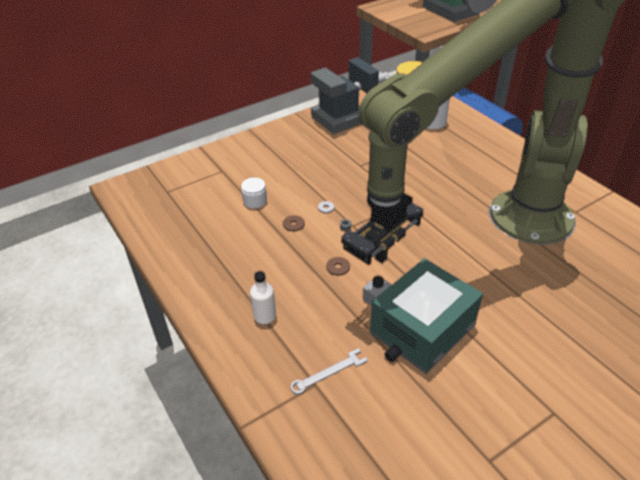

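>>> step_arm(increments=[2.2,0,0.3,0,0,0,0.5,0,0,0,0,0,0.5,0,0,0,0,0,0.4,0,0,0,0,0,0.3,0,0,0,0,0,0,0,0,0,0,0])

```text
time: 5.95
position: [0.5354, -0.0007, 0.0606]
tool_rot: [1.051, 1.303, -1.051]
ft_force: [0.6, -0.5, 0.7]
grip_width: 0.006
```

```bash
python3 - <<'E'
from h import *
s=st()
save("scene","s2");save("wrist","w2")
E
```

```text
t 5.95 pos [ 0.5354 -0.0007  0.0606] yaw -1.358 x [-0.  0. -1.] F [ 0.6 -0.5  0.7] g 0.006
```

View pics/s2.png

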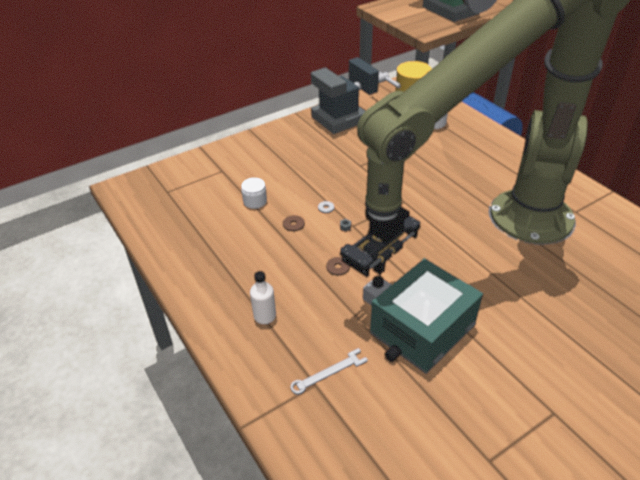

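View pics/w2.png

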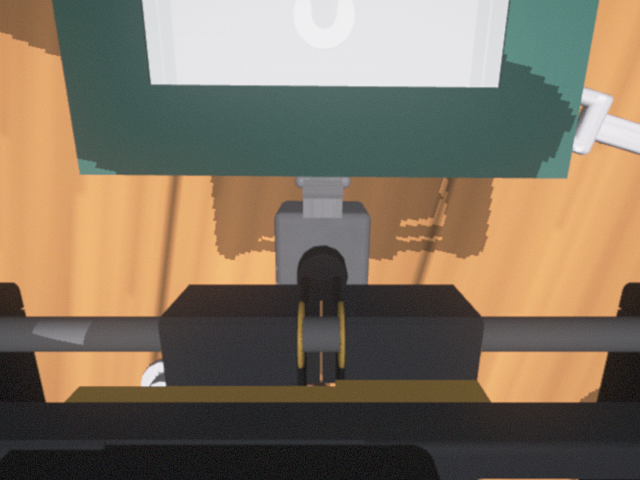

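```bash
python3 - <<'E'
from h import *
s=st()
w,c=ctrl.camera_params("wrist"),ctrl.camera_params("scene")
X=np.array(s['position'])
print(proj(w,X),proj(c,X))
im=cv2.imread('pics/s2.png')[230:310,330:430]; cv2.imwrite('pics/s2c.png',cv2.resize(im,None,fx=7,fy=7,interpolation=cv2.INTER_CUBIC))
for z in (.06,.068): print(onplane(w,322,266,z),onplane(c,378,283,z))
E
```

```text
t 6.05 pos [ 0.5356 -0.0007  0.0608] yaw -1.358 x [ 0.  0. -1.] F [-1.3  0.5 -0.1] g 0.003
[320.28425749 274.76327571] [377.57843269 280.64501111]
[0.53550026 0.00420927 0.06      ] [0.53888996 0.00522642 0.06      ]
[0.53487167 0.0069557  0.068     ] [0.54372561 0.01094255 0.068     ]
```

View pics/s2c.png

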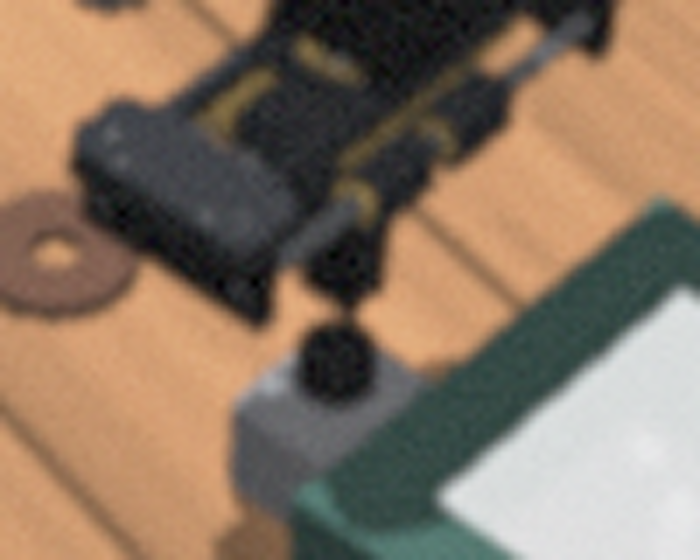

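>>> step_arm(increments=[0.2,0,0,0,0,0,0.2,0,0,0,0,0,0,0,0,0,0,0])

```text
time: 6.42
position: [0.5353, -0.0008, 0.0564]
tool_rot: [1.051, 1.303, -1.051]
ft_force: [1.2, 1.1, -0.8]
grip_width: 0.007
```

```bash
python3 - <<'E'
from h import *
s=st()
w=ctrl.camera_params("wrist"); c=ctrl.camera_params("scene")
im=save("wrist","w3"); cv2.imwrite('pics/w3c.png',cv2.convertScaleAbs(cv2.resize(im[200:400,220:420,::-1],None,fx=3,fy=3,interpolation=cv2.INTER_CUBIC),alpha=2.5,beta=20))
im=save("scene","s3");cv2.imwrite('pics/s3c.png',cv2.convertScaleAbs(cv2.resize(im[230:310,330:430,::-1],None,fx=7,fy=7,interpolation=cv2.INTER_CUBIC),alpha=2.5,beta=20))
print(proj(w,np.array(s['position'])),proj(c,np.array(s['position'])))
for n in ["release_top","spindle_tip","guard_edge"]:
    for d in ctrl.spot_point("scene",n): print(n,round(d['score'],2),np.round(toworld(c,d['xyz']),4))
E
```

```text
t 6.42 pos [ 0.5353 -0.0008  0.0564] yaw -1.358 x [-0. -0. -1.] F [ 1.2  1.1 -0.8] g 0.007
[320.31338387 274.79285595] [377.58559187 281.85910142]
release_top 0.44 [ 5.342e-01 -1.000e-04  6.620e-02]
spindle_tip 0.56 [0.5086 0.1361 0.1043]
guard_edge 0.73 [0.5196 0.0787 0.1095]
guard_edge 0.56 [ 5.327e-01 -4.000e-04  6.790e-02]
guard_edge 0.32 [ 0.4447 -0.3507  0.009 ]
```

View pics/w3c.png

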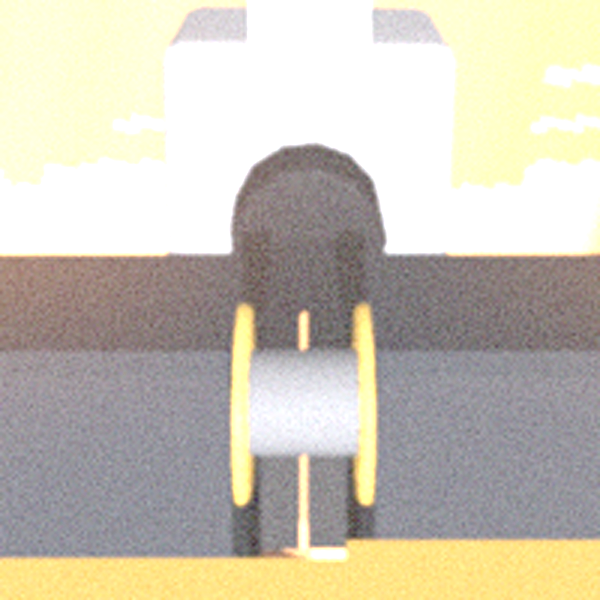

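View pics/s3c.png

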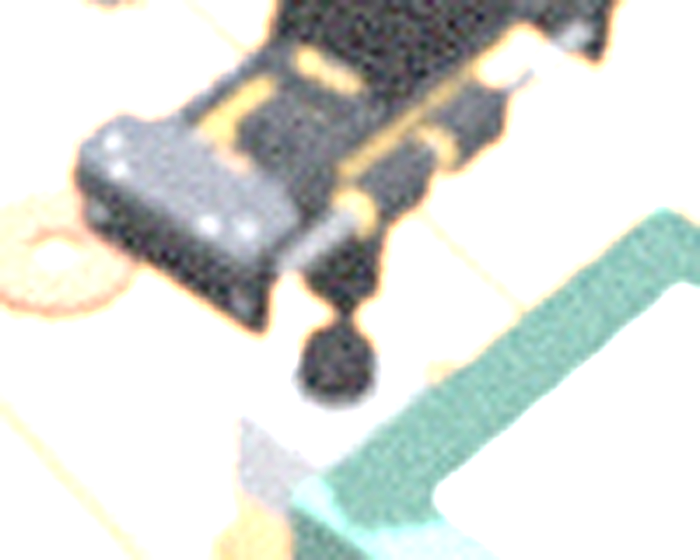

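```bash
python3 - <<'E'
from h import *
c=ctrl.camera_params("scene"); w=ctrl.camera_params("wrist"); s=ctrl.get_state()
R=Rot.from_rotvec(s['tool_rot']); X=np.array(s['position'])
def g(path,y0,y1,x0,x1,f,out,p):
    im=cv2.imread(path)[y0:y1,x0:x1].astype(float)/255
    im=cv2.resize((255*np.clip(im,0,1)**.4).astype(np.uint8),None,fx=f,fy=f,interpolation=cv2.INTER_CUBIC)
    for off,col in [((0,0,0),(0,0,255)),((-.019,0,0),(0,255,0)),((-.04,0,0),(255,0,0)),((0,.01,.0095),(0,255,255)),((0,-.01,.0095),(0,255,255)),((0,.01,-.0095),(255,255,0)),((0,-.01,-.0095),(255,255,0))]:
        q=(proj(p,X+R.apply(off))-[x0,y0])*f; cv2.circle(im,tuple(int(a) for a in q),3,col,-1)
    cv2.imwrite(out,im)
g('pics/s3.png',240,310,340,420,9,'pics/s3d.png',c)
g('pics/w3.png',220,340,250,390,5,'pics/w3d.png',w)
E
```

```text
(no output)
```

View pics/s3d.png

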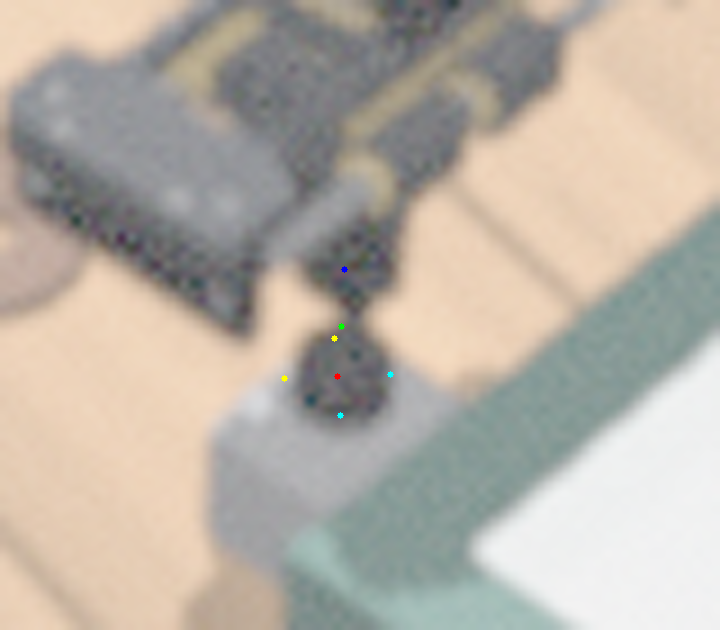

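View pics/w3d.png

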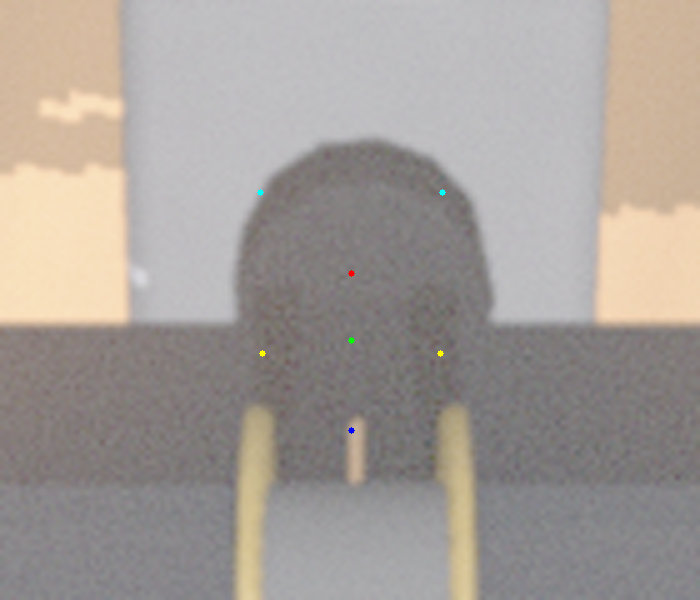

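```bash
python3 - <<'E'
from h import *
im=cv2.imread('pics/w0.png' if 0 else 'pics/wrist0.png')[250:420,80:330].astype(float)/255
cv2.imwrite('pics/w0c.png',cv2.resize((255*im**.5).astype(np.uint8),None,fx=3,fy=3,interpolation=cv2.INTER_CUBIC))
E
```

```text
(no output)
```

View pics/w0c.png

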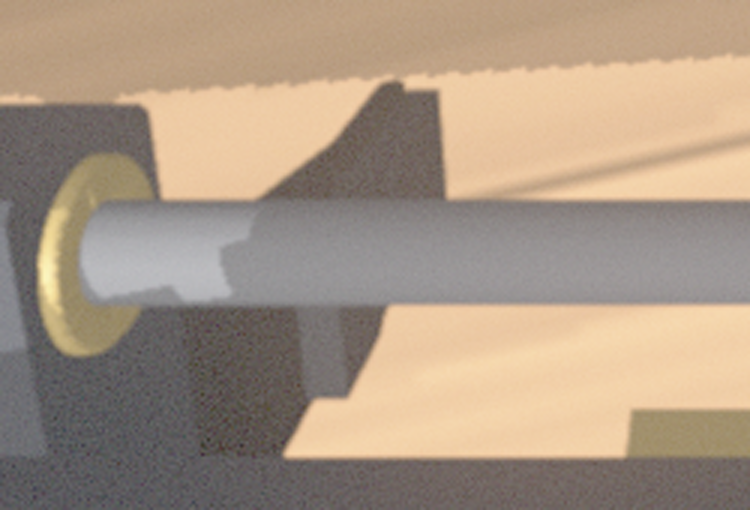

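>>> step_arm(increments=[0.2,0,0,0,0,0,0.2,0,0,0,0,0,0,0,0,0,0,0])

```text
time: 7.05
position: [0.5353, -0.0007, 0.0524]
tool_rot: [1.051, 1.303, -1.051]
ft_force: [0.7, -0.2, 0.0]
grip_width: 0.001
```

```bash
python3 - <<'E'
from h import *
s=st(); print(np.round(s['joint_torque'],2),s['torque'])
E
```

```text
t 7.05 pos [ 0.5353 -0.0007  0.0524] yaw -1.358 x [-0. -0. -1.] F [ 0.7 -0.2  0. ] g 0.001
[ 0.000e+00 -3.103e+01  4.950e+00 -2.727e+01 -5.000e-02  5.000e-02
  1.000e-02] [-0.07738462 -0.03134772  0.02732239]
```

>>> step_arm(increments=[0.2,0,0,0,0,0,0.1,0,0,0,0,0,0,0,0,0,0,0])

```text
time: 7.42
position: [0.5354, -0.0008, 0.0495]
tool_rot: [1.051, 1.303, -1.051]
ft_force: [-0.7, -0.6, -0.1]
grip_width: 0.004
```

>>> step_arm(increments=[0.2,0,0,0,0,0,0.1,0,0,0,0,0,0,0,0,0,0,0])

```text
time: 7.8
position: [0.5354, -0.0007, 0.0466]
tool_rot: [1.051, 1.303, -1.051]
ft_force: [0.3, 0.0, 0.5]
grip_width: 0.007
```

```bash
python3 - <<'E'
from h import *
s=st()
im=save("scene","s4");cv2.imwrite('pics/s4c.png',(255*(cv2.resize(im[230:310,330:430,::-1],None,fx=7,fy=7,interpolation=cv2.INTER_CUBIC)/255.)**.5).astype(np.uint8))
E
```

```text
t 7.8 pos [ 0.5354 -0.0007  0.0466] yaw -1.358 x [-0.  0. -1.] F [0.3 0.  0.5] g 0.007
```

View pics/s4c.png

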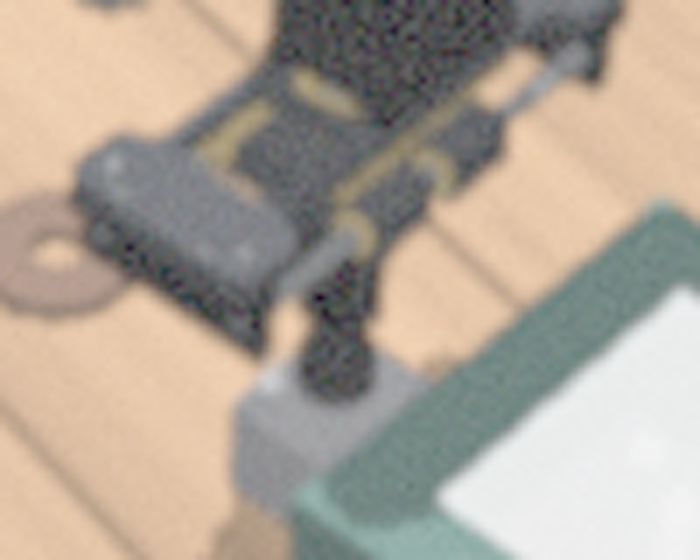

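>>> step_arm(increments=[0.3,0,0,0,0,0,0.2,0,0,0,0,0,0,0,0,0,0,0])

```text
time: 8.22
position: [0.5353, -0.0008, 0.0414]
tool_rot: [1.051, 1.303, -1.051]
ft_force: [-0.2, 0.2, -0.4]
grip_width: 0.005
```

>>> step_arm(increments=[0.2,0,0,0,0,0,0.2,0,0,0,0,0,0,0,0,0,0,0])

```text
time: 8.6
position: [0.5353, -0.0008, 0.0375]
tool_rot: [1.051, 1.303, -1.051]
ft_force: [0.1, -0.3, -0.2]
grip_width: 0.005
```

>>> step_arm(increments=[0.2,0,0,0,0,0,0.1,0,0,0,0,0,0,0,0,0,0,0])

```text
time: 8.98
position: [0.5357, -0.0007, 0.0348]
tool_rot: [1.051, 1.302, -1.051]
ft_force: [0.3, -0.4, 1.6]
grip_width: 0.006
```

>>> step_arm(increments=[0.2,0,0,0,0,0,0.1,0,0,0,0,0,0,0,0,0,0,0])

```text
time: 9.35
position: [0.5357, -0.0007, 0.0316]
tool_rot: [1.051, 1.302, -1.051]
ft_force: [0.2, -0.7, 0.9]
grip_width: 0.003
```

>>> step_arm(increments=[0.2,0,0,0,0,0,0.1,0,0,0,0,0,0,0,0,0,0,0])

```text
time: 9.72
position: [0.5356, -0.0007, 0.0288]
tool_rot: [1.051, 1.302, -1.051]
ft_force: [-0.2, 0.8, 4.5]
grip_width: 0.005
```

```bash
python3 - <<'E'
from h import *
s=st()
save("scene","s5")
E
```

```text
t 9.72 pos [ 0.5356 -0.0007  0.0288] yaw -1.358 x [ 0.  0. -1.] F [-0.2  0.8  4.5] g 0.005
```

View pics/s5.png

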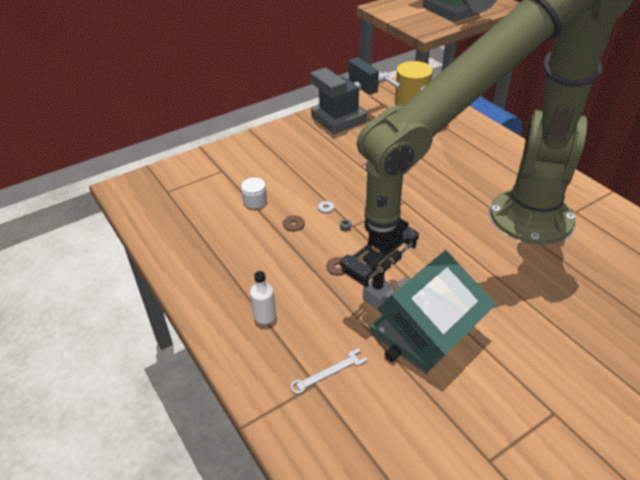

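>>> step_arm(increments=[-4,0,0,0,0,0,-5,0,0,0,0,0,-3,0,0,0,0,0], fingers=100)

```text
time: 10.15
position: [0.5359, -0.0009, 0.1505]
tool_rot: [1.052, 1.301, -1.05]
ft_force: [0.1, -0.5, 0.9]
grip_width: 0.258
```

```bash
python3 - <<'E'
from h import *
s=st(); plan([.447,-.351,.12],-1.36)
E
```

```text
t 10.15 pos [ 0.5359 -0.0009  0.1505] yaw -1.358 x [ 0.002  0.001 -1.   ] F [ 0.1 -0.5  0.9] g 0.258
incr cm [  3.01 -16.09  32.35] rot [ 0.002 -0.    -0.002] yaw now -1.358
```

>>> step_arm(increments=[0.4,-2.3,4.6,0,0,0,0.4,-2.3,4.6,0,0,0,0.4,-2.3,4.6,0,0,0,0.4,-2.3,4.6,0,0,0,0.4,-2.3,4.6,0,0,0,0.4,-2.3,4.6,0,0,0,0.4,-2.3,4.6,0,0,0,0,0,0,0,0,0])

```text
time: 11.15
position: [0.4423, -0.3543, 0.12]
tool_rot: [1.054, 1.299, -1.061]
ft_force: [-0.4, 0.8, 0.4]
grip_width: 0.993
```

```bash
cat >> h.py <<'E'
def ellipse_of(im,mask):
    cs,_=cv2.findContours(mask.astype(np.uint8),cv2.RETR_EXTERNAL,cv2.CHAIN_APPROX_NONE)
    c=max(cs,key=cv2.contourArea); return cv2.fitEllipse(c),cv2.contourArea(c)
E
python3 - <<'E'
from h import *
s=st(); 
w=ctrl.camera_params("wrist"); save("wrist","w5")
for n in ["back_flange","nut","clamp_flange"]:
    for d in ctrl.spot_point("wrist",n): print(n,round(d['score'],2),np.round(toworld(w,d['xyz']),4))
for d in ctrl.silhouettes("wrist","back_flange"):
    (c,ax,a),A=ellipse_of(None,d['pixels']); print(d['score'],c,ax,a,A,[np.round(onplane(w,*c,z),4) for z in (0.004,.008)])
save("scene","s6")
E
```

```text
t 11.15 pos [ 0.4423 -0.3543  0.12  ] yaw -1.367 x [-0.003 -0.003 -1.   ] F [-0.4  0.8  0.4] g 0.993
back_flange 0.72 [ 0.4508 -0.3503  0.004 ]
nut 0.61 [ 0.4531 -0.2544  0.0115]
nut 0.36 [ 0.5632 -0.346   0.0074]
0.77 (327.1673278808594, 224.0796356201172) (52.22979736328125, 52.76919174194336) 27.95037078857422 2163.0 [array([ 0.4473, -0.3515,  0.004 ]), array([ 0.447 , -0.3506,  0.008 ])]
```

View pics/w5.png

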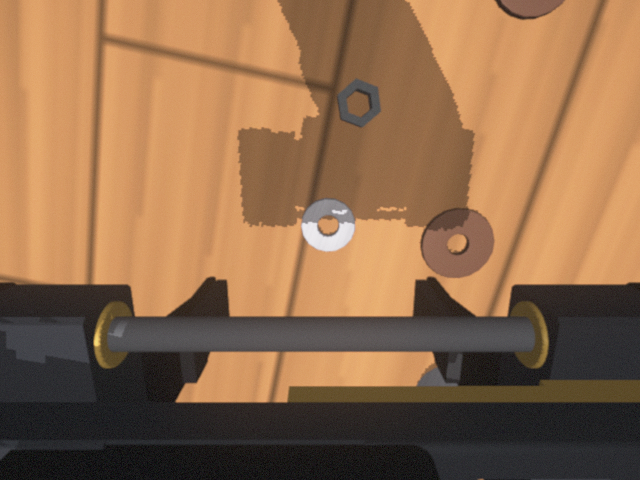

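View pics/s6.png

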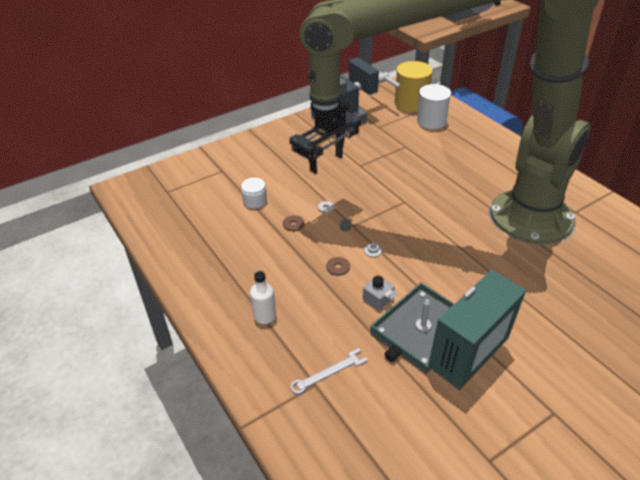

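```bash
python3 - <<'E'
from h import *
plan([.4472,-.3508,-.031],-1.36)
w=ctrl.camera_params("wrist");t=ctrl.camera_params("top")
print(tri([(w,327.2,224.1),(t,437,334)]))
E
```

```text
incr cm [15.15 -0.07  0.32] rot [ 0.005 -0.001 -0.   ] yaw now -1.355
[ 0.44890252 -0.33832624  0.05028706]
```

```bash
python3 - <<'E'
from h import *
st()
w=ctrl.camera_params("wrist");t=ctrl.camera_params("top"); ctrl.get_image("wrist")
d=ctrl.silhouettes("wrist","back_flange")[0]; (c,ax,a),A=ellipse_of(None,d['pixels']); print(c,ax,[np.round(onplane(w,*c,z),4) for z in (0.004,.008)])
T=cv2.imread('pics/top0.png'); ctrl.get_image("top")
for e in ctrl.silhouettes("top","back_flange"):
    (c2,ax2,a),A=ellipse_of(None,e['pixels']); print(e['score'],c2,np.round(onplane(t,*c2,.008),4), np.round(tri([(w,*c),(t,*c2)]),4))
plan([.4472,-.3508,-.031],-1.36)
E
```

```text
t 11.45 pos [ 0.4472 -0.3477  0.1205] yaw -1.355 x [ 0.     0.001 -1.   ] F [ 0.  -0.4  0.8] g 1.004
(319.59320068359375, 230.44493103027344) (52.02503204345703, 54.27092361450195) [array([ 0.4474, -0.3513,  0.004 ]), array([ 0.4472, -0.3503,  0.008 ])]
0.57 (433.583251953125, 333.7525939941406) [ 0.4473 -0.3444  0.008 ] [ 0.447  -0.3415  0.0344]
0.41 (330.60357666015625, 279.89837646484375) [ 0.5531 -0.1388  0.008 ] [ 0.4453 -0.1344  0.914 ]
0.29 (257.8901062011719, 286.2731018066406) [0.5391 0.0085 0.008 ] [ 0.4428 -0.1239  0.9449]
incr cm [15.17 -0.02  0.23] rot [ 0.004 -0.    -0.001] yaw now -1.356
```

>>> step_arm(increments=[4,0,0.25,0,0,0,4,0,0,0,0,0,4,0,0,0,0,0,1.5,0,0,0,0,0,0,0,0,0,0,0,0,0,0,0,0,0])

```text
time: 12.4
position: [0.4479, -0.3529, -0.0128]
tool_rot: [1.051, 1.3, -1.05]
ft_force: [0.5, -0.3, 0.2]
grip_width: 1.001
```

```bash
python3 - <<'E'
from h import *
st()
save("wrist","w6");save("scene","s7")
plan([.4472,-.3508,-.031],-1.36)
E
```

```text
t 12.4 pos [ 0.4479 -0.3529 -0.0128] yaw -1.358 x [ 0.002 -0.001 -1.   ] F [ 0.5 -0.3  0.2] g 1.001
incr cm [ 1.82 -0.03 -0.2 ] rot [ 0.002  0.002 -0.002] yaw now -1.358
```

View pics/w6.png

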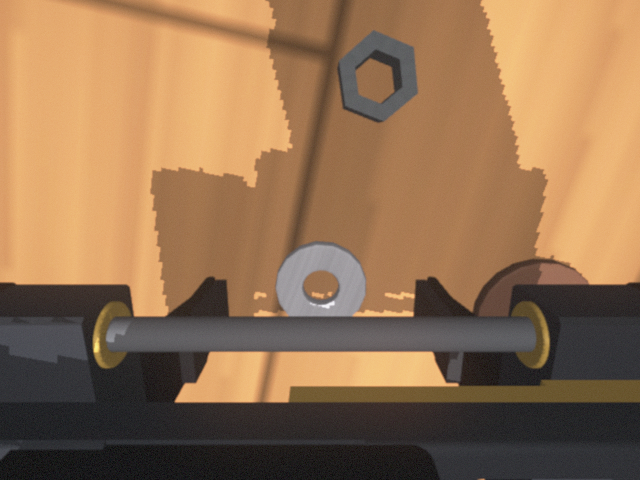

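>>> step_arm(increments=[0.8,0,-0.2,0,0,0,0.6,0,0,0,0,0,0.3,0,0,0,0,0,0,0,0,0,0,0])

```text
time: 13.0
position: [0.446, -0.3498, -0.0318]
tool_rot: [1.051, 1.303, -1.051]
ft_force: [0.6, 0.4, -0.1]
grip_width: 0.999
```

```bash
python3 - <<'E'
from h import *
st()
save("wrist","w7");im=save("scene","s8")
cv2.imwrite('pics/s8c.png',cv2.resize(im[120:240,250:400,::-1],None,fx=5,fy=5,interpolation=cv2.INTER_CUBIC))
E
```

```text
t 13.0 pos [ 0.446  -0.3498 -0.0318] yaw -1.358 x [-0.001  0.    -1.   ] F [ 0.6  0.4 -0.1] g 0.999
```

View pics/w7.png

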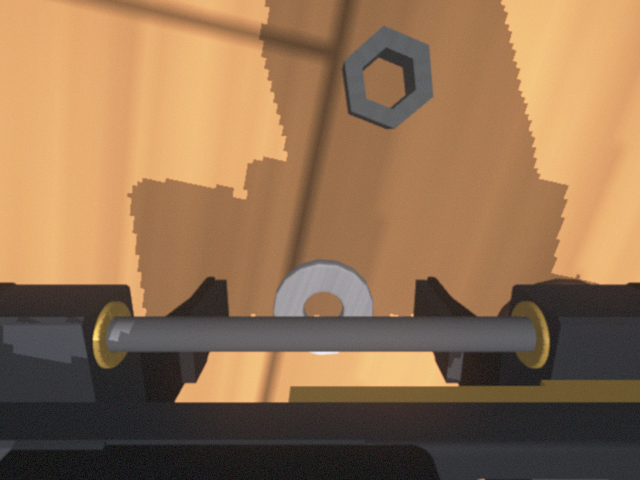

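View pics/s8c.png

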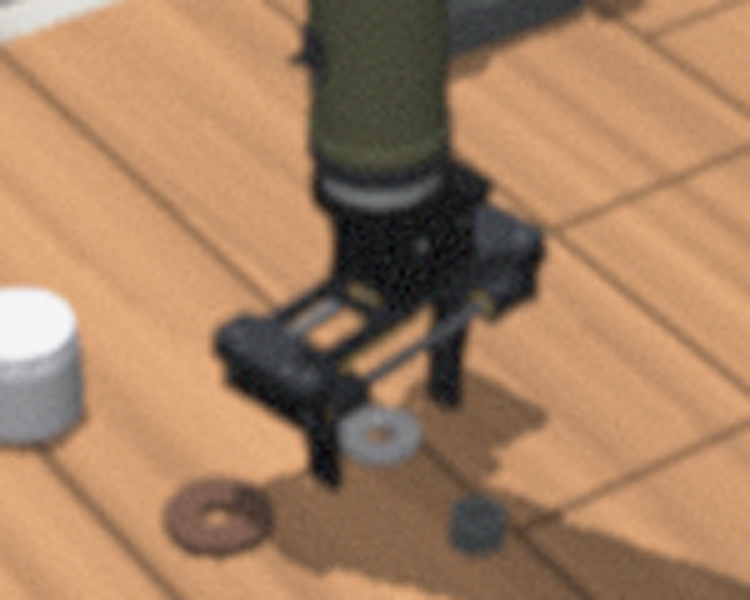

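>>> step_arm(increments=[0,0,0.1,0,0,0,0,0,0,0,0,0,0,0,0,0,0,0,0,0,0,0,0,0,0,0,0,0,0,0,0,0,0,0,0,0], fingers=0, force=25)

```text
time: 13.85
position: [0.4466, -0.3509, -0.0314]
tool_rot: [1.051, 1.302, -1.051]
ft_force: [0.3, 0.5, 0.2]
grip_width: 0.519
```

>>> step_arm(increments=[-2,0,0,0,0,0,-4,0,0,0,0,0,-5,0,0,0,0,0,-5,0,0,0,0,0])

```text
time: 14.35
position: [0.4462, -0.3513, 0.1313]
tool_rot: [1.052, 1.301, -1.051]
ft_force: [0.4, 0.1, 0.2]
grip_width: 0.514
```

```bash
python3 - <<'E'
from h import *
st()
save("wrist","w8")
for c in ["top","scene"]:
    p=ctrl.camera_params(c); im=save(c,c+"2")
    for n in ["spindle_tip","seat","guard_hinge"]:
        for d in ctrl.spot_point(c,n): print(c,n,round(d['score'],2),np.round(toworld(p,d['xyz']),4))
cv2.imwrite('pics/t2c.png',cv2.resize(cv2.imread('pics/top2.png')[210:380,90:290],None,fx=4,fy=4,interpolation=cv2.INTER_CUBIC)[:600,:800])
E
```

```text
t 14.35 pos [ 0.4462 -0.3513  0.1313] yaw -1.359 x [ 0.001 -0.    -1.   ] F [0.4 0.1 0.2] g 0.514
top spindle_tip 0.76 [0.5069 0.1369 0.1056]
top seat 0.68 [0.505  0.1356 0.0207]
top seat 0.67 [ 0.4407 -0.1355 -0.    ]
top guard_hinge 0.9 [0.4937 0.2154 0.0315]
top guard_hinge 0.45 [ 0.4481 -0.3554  0.172 ]
scene spindle_tip 0.6 [0.5078 0.1351 0.1012]
scene seat 0.74 [0.5053 0.138  0.0219]
```

View pics/w8.png

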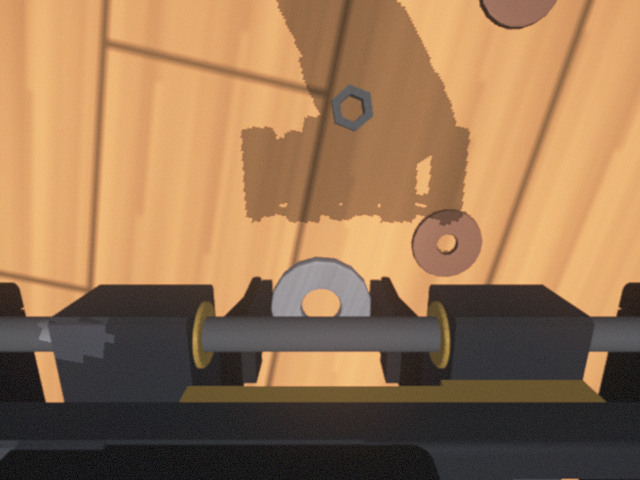

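View pics/t2c.png

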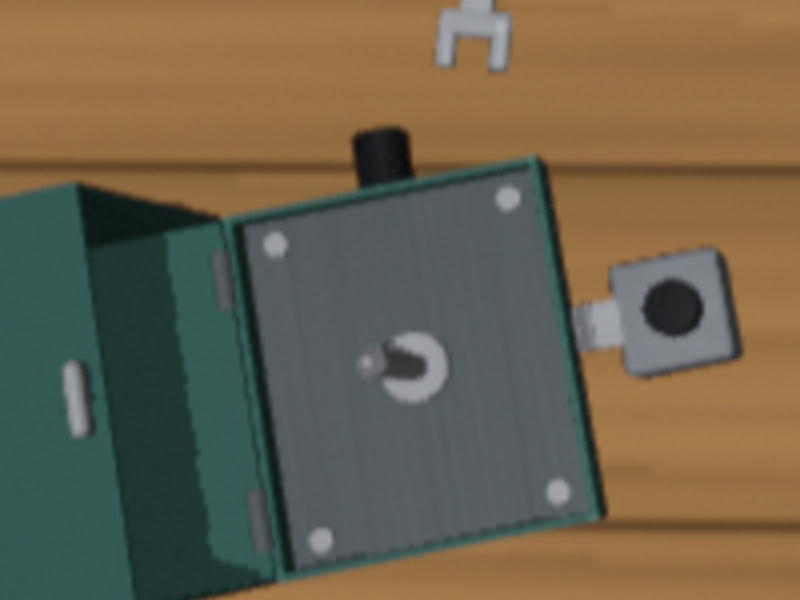

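```bash
python3 - <<'E'
from h import *
t=ctrl.camera_params("top"); c=ctrl.camera_params("scene")
print('tip',onplane(t,182.5,301,.102),'shoulder',onplane(t,193.5,301.75,.020))
cor=np.array([[222,218],[540,158],[605,517],[283,580]])/4+[90,210]
W=np.array([onplane(t,*q,.03) for q in cor]); print(np.round(W,4),W.mean(0))
e=W[1]-W[0]; print('yaw', np.arctan2(e[1],e[0])+np.pi/2, [np.linalg.norm(W[i]-W[i-1]) for i in range(4)])
im=cv2.imread('pics/scene2.png')[270:370,360:500]; cv2.imwrite('pics/s9c.png',cv2.resize(im,None,fx=5,fy=5,interpolation=cv2.INTER_CUBIC))
plan([.508,.136,.14],-1.36)
E
```

```text
tip [0.50578666 0.13347351 0.102     ] shoulder [0.50663968 0.1350054  0.02      ]
[[0.5798 0.2321 0.03  ]
 [0.6111 0.0734 0.03  ]
 [0.4342 0.0354 0.03  ]
 [0.4025 0.1921 0.03  ]] [0.50688017 0.13323035 0.03      ]
yaw 0.19449554035872918 [np.float64(0.18173087113629843), np.float64(0.1617431879906405), np.float64(0.1809043622364803), np.float64(0.15992996586794492)]
incr cm [ -1.22  16.36 -46.22] rot [ 0.002 -0.001  0.002] yaw now -1.358
```

View pics/s9c.png

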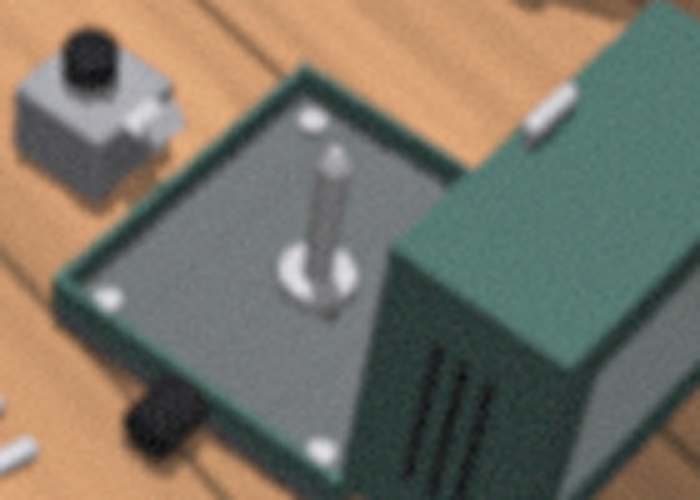

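>>> step_arm(increments=[-0.1,1.9,-4.8,0,0,0,-0.1,1.9,-4.8,0,0,0,-0.1,1.9,-4.8,0,0,0,-0.1,1.9,-4.8,0,0,0,-0.1,1.9,-4.8,0,0,0,-0.1,1.9,-4.8,0,0,0,-0.1,1.9,-4.8,0,0,0,-0.1,1.9,-4.8,0,0,0,0,1.1,-1.6,0,0,0,0,0,0,0,0,0,0,0,0,0,0,0])

```text
time: 16.18
position: [0.521, 0.0718, 0.1363]
tool_rot: [1.052, 1.301, -1.054]
ft_force: [0.3, -0.5, -0.5]
grip_width: 0.514
```

```bash
python3 - <<'E'
from h import *
s=st(); w=ctrl.camera_params("wrist"); im=save("wrist","w9")
for n in ["spindle_tip","seat"]:
    for d in ctrl.spot_point("wrist",n): print(n,round(d['score'],2),np.round(toworld(w,d['xyz']),4))
for X in [(.507,.135,.102),(.507,.135,.02),tuple(s['position'])]: print(proj(w,np.array(X)))
E
```

```text
t 16.18 pos [0.521  0.0718 0.1363] yaw -1.361 x [-0.001 -0.001 -1.   ] F [ 0.3 -0.5 -0.5] g 0.514
spindle_tip 0.7 [0.5089 0.1355 0.1019]
seat 0.73 [0.5082 0.1355 0.024 ]
[319.44546787 152.43483445]
[319.82977247 147.99654725]
[320.34975419 274.80140378]
```

View pics/w9.png

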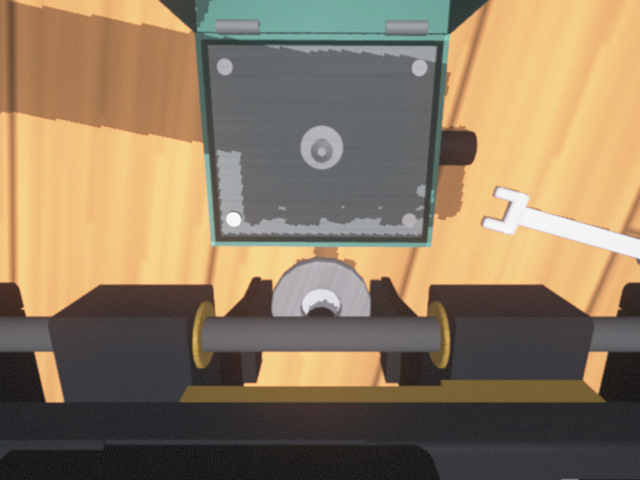

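```bash
python3 - <<'E'
from h import *
s=st(); w=ctrl.camera_params("wrist"); im=ctrl.get_image("wrist")
cv2.imwrite('pics/w10.png',cv2.resize(im[110:180,280:370,::-1],None,fx=8,fy=8,interpolation=cv2.INTER_CUBIC))
cv2.imwrite('pics/w11.png',cv2.resize(im[250:350,250:390,::-1],None,fx=5,fy=5,interpolation=cv2.INTER_CUBIC))
E
```

```text
t 16.32 pos [0.5212 0.0725 0.1367] yaw -1.361 x [-0.  0. -1.] F [-0.4 -1.  -1.3] g 0.515
```

View pics/w10.png

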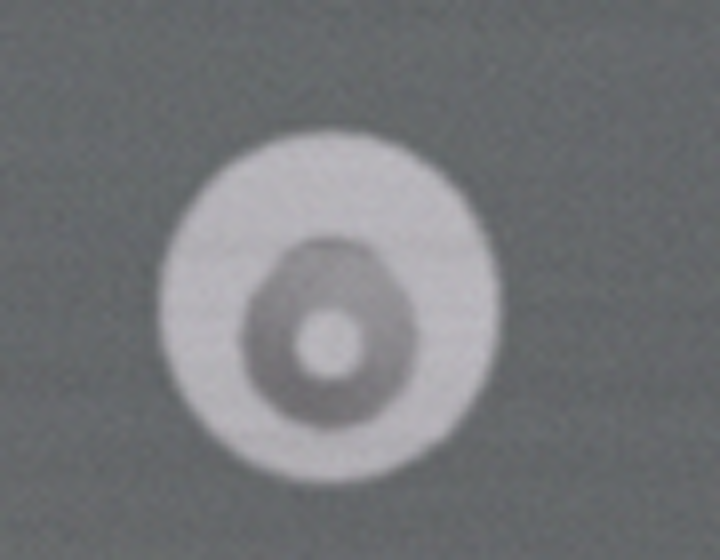

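View pics/w11.png

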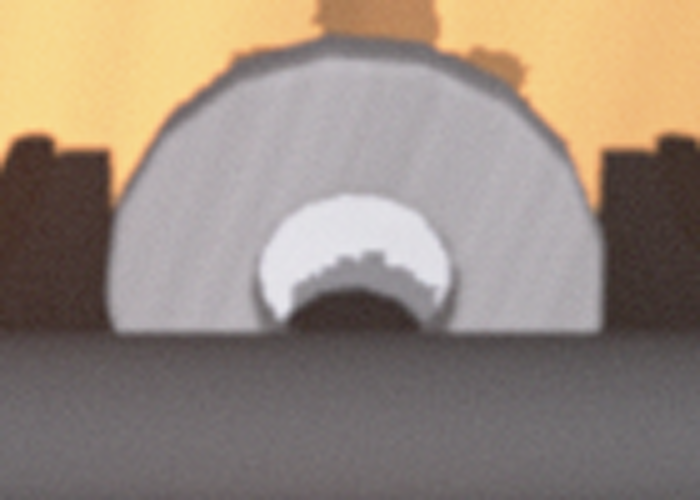

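```bash
python3 - <<'E'
from h import *
s=st(); w=ctrl.camera_params("wrist")
print(onplane(w,320.7,152.4,.102),onplane(w,320.8,147.9,.02)); 
plan([.5075,.135,.137],-1.36)
E
```

```text
t 16.38 pos [0.5212 0.0729 0.1368] yaw -1.36 x [ 0.  0. -1.] F [ 0.  -0.2  0.4] g 0.517
[0.5079426  0.13625967 0.102     ] [0.50803617 0.1364621  0.02      ]
incr cm [-0.02 -0.04 -6.36] rot [-0. -0. -0.] yaw now -1.36
```

>>> step_arm(increments=[0,0,-2.5,0,0,0,0,0,-2.5,0,0,0,0,0,-1.5,0,0,0,0,0,0,0,0,0,0,0,0,0,0,0,0,0,0,0,0,0])

```text
time: 17.12
position: [0.5078, 0.1368, 0.1367]
tool_rot: [1.052, 1.301, -1.052]
ft_force: [-0.4, 0.2, -0.6]
grip_width: 0.52
```

```bash
python3 - <<'E'
from h import *
s=st(); im=save("wrist","w12")
cv2.imwrite('pics/w12c.png',cv2.resize(im[230:350,240:400,::-1],None,fx=5,fy=5,interpolation=cv2.INTER_CUBIC))
plan([.508,.1365,.137],-1.36)
E
```

```text
t 17.12 pos [0.5078 0.1368 0.1367] yaw -1.36 x [ 0. -0. -1.] F [-0.4  0.2 -0.6] g 0.52
incr cm [-0.03  0.01  0.05] rot [ 0.001  0.    -0.   ] yaw now -1.359
```

View pics/w12c.png

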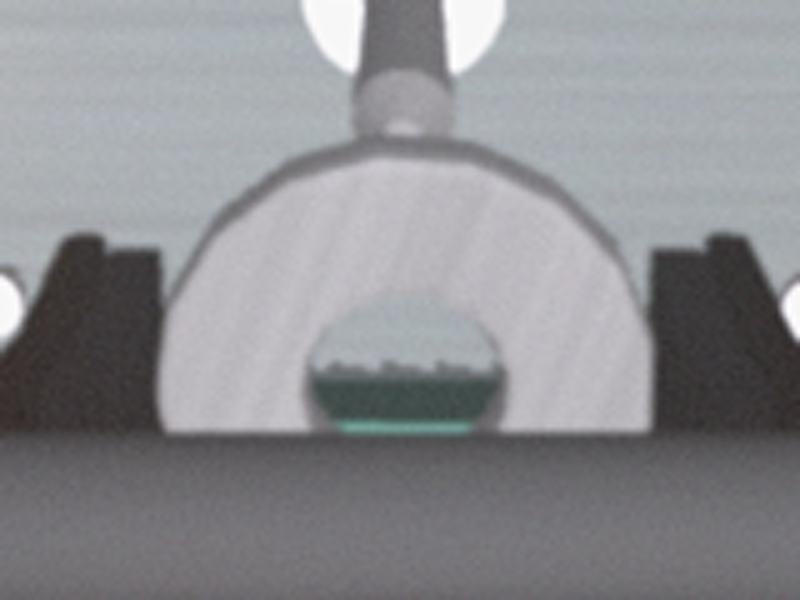

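>>> step_arm(increments=[3,0,0.05,0,0,0,3,0,0,0,0,0,1,0,0,0,0,0,0.5,0,0,0,0,0,0.5,0,0,0,0,0,0,0,0,0,0,0])

```text
time: 17.92
position: [0.5079, 0.1376, 0.057]
tool_rot: [1.051, 1.302, -1.05]
ft_force: [-0.1, -0.1, -1.5]
grip_width: 0.516
```

```bash
python3 - <<'E'
from h import *
s=st(); im=save("wrist","w13")
cv2.imwrite('pics/w13c.png',cv2.resize(im[230:350,240:400,::-1],None,fx=5,fy=5,interpolation=cv2.INTER_CUBIC))
im=save("scene","s13")
cv2.imwrite('pics/s13c.png',cv2.resize(im[200:380,340:540,::-1],None,fx=4,fy=4,interpolation=cv2.INTER_CUBIC)[:600])
E
```

```text
t 17.93 pos [0.5079 0.1376 0.057 ] yaw -1.358 x [ 0.001  0.    -1.   ] F [-0.1 -0.1 -1.5] g 0.516
```

View pics/w13c.png

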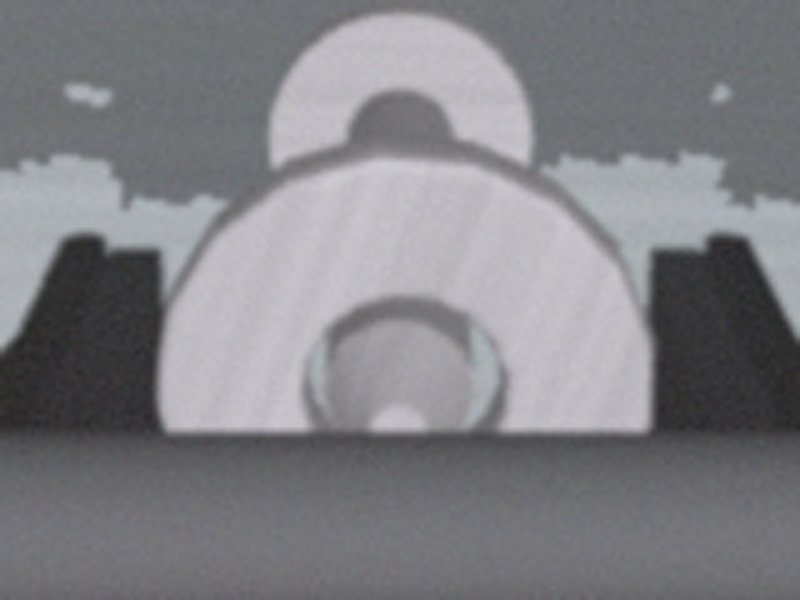

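View pics/s13c.png

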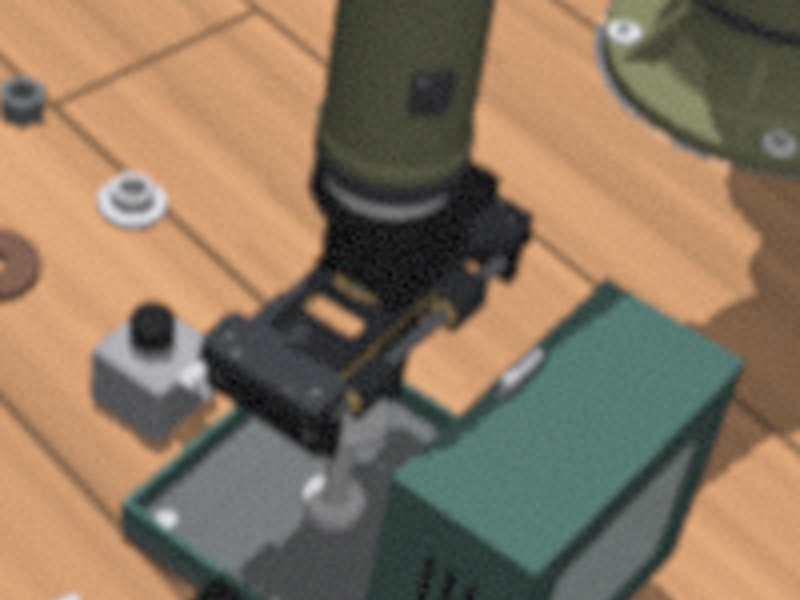

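>>> step_arm(increments=[1,0,0.1,0,0,0,1,0,0,0,0,0,1,0,0,0,0,0,0.7,0,0,0,0,0,0.5,0,0,0,0,0,0,0,0,0,0,0])

```text
time: 18.77
position: [0.5076, 0.1364, 0.0143]
tool_rot: [1.05, 1.303, -1.051]
ft_force: [-0.3, -0.3, -0.1]
grip_width: 0.511
```

```bash
python3 - <<'E'
from h import *
s=st(); im=save("wrist","w14")
cv2.imwrite('pics/w14c.png',cv2.resize(im[230:350,240:400,::-1],None,fx=5,fy=5,interpolation=cv2.INTER_CUBIC))
E
```

```text
t 18.77 pos [0.5076 0.1364 0.0143] yaw -1.358 x [-0.001 -0.    -1.   ] F [-0.3 -0.3 -0.1] g 0.511
```

View pics/w14c.png

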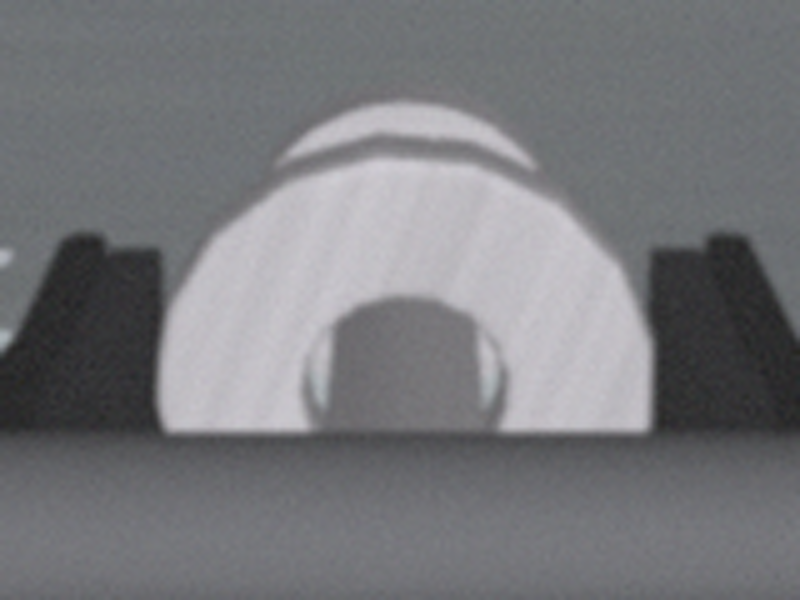

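>>> step_arm(increments=[0.4,0,0,0,0,0,0.4,0,0,0,0,0,0,0,0,0,0,0])

```text
time: 19.2
position: [0.5076, 0.1364, 0.0063]
tool_rot: [1.05, 1.303, -1.051]
ft_force: [-0.3, 0.0, -0.3]
grip_width: 0.514
```

>>> step_arm(increments=[0.2,0,0,0,0,0,0,0,0,0,0,0])

```text
time: 19.45
position: [0.5078, 0.1365, 0.0046]
tool_rot: [1.051, 1.303, -1.051]
ft_force: [0.1, 0.0, 0.5]
grip_width: 0.52
```

>>> step_arm(increments=[0.2,0,0,0,0,0,0,0,0,0,0,0])

```text
time: 19.7
position: [0.5078, 0.1365, 0.0025]
tool_rot: [1.051, 1.303, -1.051]
ft_force: [0.3, -0.2, -1.1]
grip_width: 0.515
```

>>> step_arm(increments=[0,0,0,0,0,0,0,0,0,0,0,0,0,0,0,0,0,0,-4,0,0,0,0,0,-5,0,0,0,0,0,-5,0,0,0,0,0], fingers=75)

```text
time: 20.45
position: [0.5077, 0.1364, 0.1441]
tool_rot: [1.051, 1.302, -1.051]
ft_force: [0.4, 0.3, 0.4]
grip_width: 0.755
```

```bash
python3 - <<'E'
from h import *
s=st(); w=ctrl.camera_params("wrist");im=save("wrist","w15")
cv2.imwrite('pics/w15c.png',cv2.resize(im[180:350,220:420,::-1],None,fx=4,fy=4,interpolation=cv2.INTER_CUBIC)[:600])
im=save("scene","s15")
cv2.imwrite('pics/s15c.png',cv2.resize(im[200:380,340:540,::-1],None,fx=4,fy=4,interpolation=cv2.INTER_CUBIC)[:600])
plan([.5509,-.1396,.12],-1.36)
E
```

```text
t 20.45 pos [0.5077 0.1364 0.1441] yaw -1.358 x [-0.  0. -1.] F [0.4 0.3 0.4] g 0.755
incr cm [ 2.73 -2.06 27.92] rot [ 0.002 -0.003 -0.01 ] yaw now -1.358
```

View pics/w15c.png

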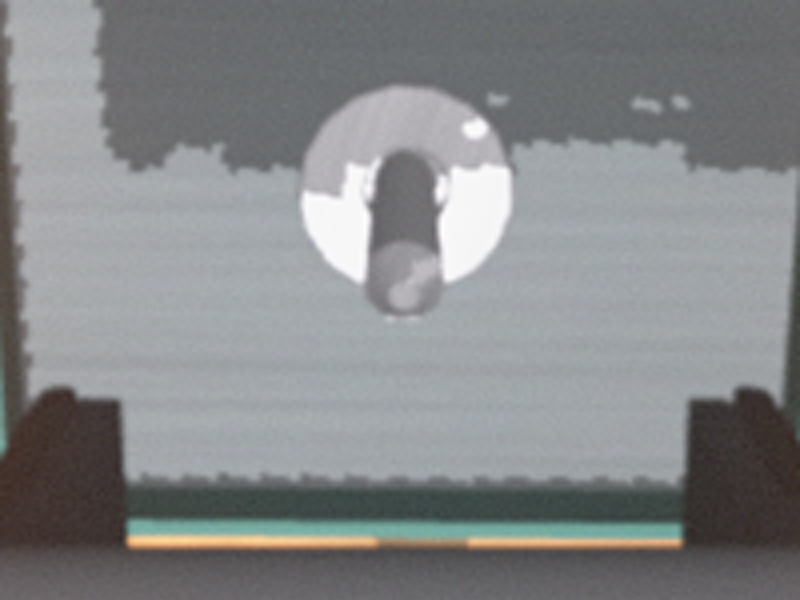

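View pics/s15c.png

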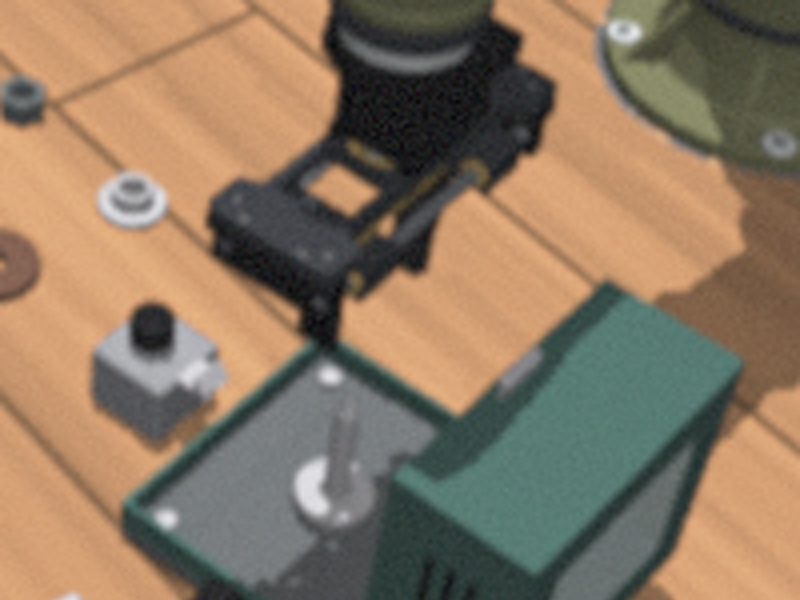

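>>> step_arm(increments=[0,-0.35,4.5,0,0,0,0,-0.35,4.5,0,0,0,0,-0.35,4.5,0,0,0,0,-0.35,4.5,0,0,0,1,-0.35,4.5,0,0,0,1.5,-0.3,4.4,0,0,0,0,0,0.9,0,0,0,0,0,0,0,0,0,0,0,0,0,0,0], fingers=100)

```text
time: 21.68
position: [0.547, -0.1376, 0.1177]
tool_rot: [1.05, 1.304, -1.048]
ft_force: [0.6, 0.1, -0.9]
grip_width: 1.002
```

```bash
cat >> h.py <<'E'
def look(name,z,near,yaw=-1.36,tipz=0.002,rad=None):
    s=st(); w=ctrl.camera_params("wrist"); im=ctrl.get_image("wrist")
    best=None
    for d in ctrl.silhouettes("wrist",name):
        try: (c,ax,a),A=ellipse_of(None,d['pixels'])
        except Exception: continue
        X=onplane(w,*c,z); print(name,round(d['score'],2),np.round(c,1),np.round(ax,1),np.round(X,4))
        if best is None or np.hypot(*(X-near)[:2])<np.hypot(*(best-near)[:2]): best=X
    print('grip plan'); plan([best[0],best[1],tipz-.033],yaw)
    return im,best
E
python3 - <<'E'
from h import *
im,b=look("wheel1",.008,np.array([.5509,-.1396,0]))
cv2.imwrite("pics/w16.png",im[:,:,::-1])
E
```

```text
t 21.68 pos [ 0.547  -0.1376  0.1177] yaw -1.355 x [ 0.     0.001 -1.   ] F [ 0.6  0.1 -0.9] g 1.002
wheel1 0.6 [326.4 230.5] [71.9 72.7] [ 0.5524 -0.1385  0.008 ]
grip plan
incr cm [14.88  0.5   0.2 ] rot [ 0.005 -0.001 -0.001] yaw now -1.355
```

View pics/w16.png

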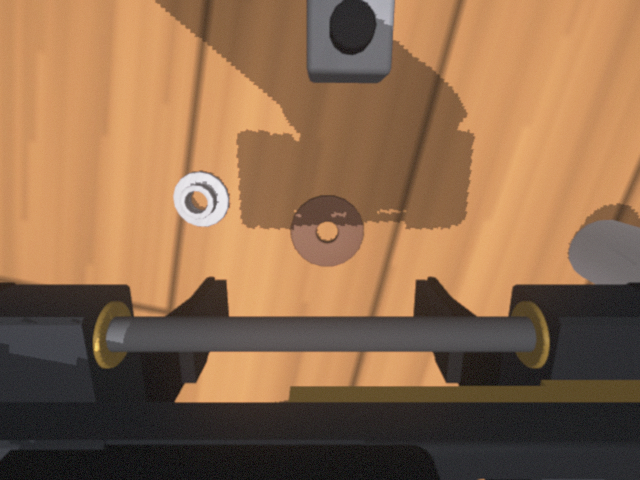

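>>> step_arm(increments=[4,0.5,0.2,0,0,0,4,0,0,0,0,0,3.5,0,0,0,0,0,2,0,0,0,0,0,1,0,0,0,0,0,0.3,0,0,0,0,0,0,0,0,0,0,0,0,0,0,0,0,0])

```text
time: 22.78
position: [0.5527, -0.1405, -0.0294]
tool_rot: [1.052, 1.301, -1.05]
ft_force: [0.6, -0.2, 0.3]
grip_width: 1.0
```

```bash
python3 - <<'E'
from h import *
st(); save("wrist","w17"); plan([.5522,-.1388,-.031],-1.36)
E
```

```text
t 22.77 pos [ 0.5527 -0.1405 -0.0294] yaw -1.358 x [ 0.002  0.    -1.   ] F [ 0.6 -0.2  0.3] g 1.0
incr cm [ 0.15 -0.01 -0.17] rot [ 0.002  0.    -0.002] yaw now -1.358
```

View pics/w17.png

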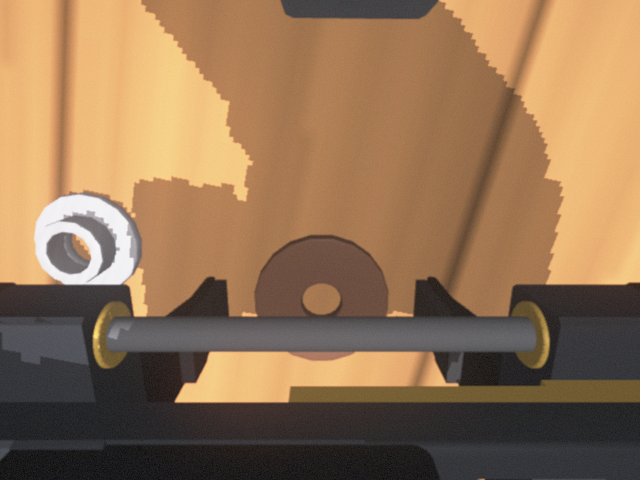

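>>> step_arm(increments=[0.15,0,-0.25,0,0,0,0,0,0,0,0,0,0,0,0,0,0,0])

```text
time: 23.2
position: [0.5514, -0.1379, -0.0318]
tool_rot: [1.051, 1.303, -1.051]
ft_force: [0.1, 0.3, 0.3]
grip_width: 0.997
```

>>> step_arm(increments=[0,0,0,0,0,0,0,0,0,0,0,0,0,0,0,0,0,0,0,0,0,0,0,0,0,0,0,0,0,0,-3,0,0,0,0,0,-4,0,0,0,0,0,-5,0,0,0,0,0,-5,0,0,0,0,0,0,0,0,0,0,0], fingers=0, force=25)

```text
time: 24.45
position: [0.5542, -0.1389, 0.1421]
tool_rot: [1.054, 1.296, -1.046]
ft_force: [-0.8, -0.0, -0.7]
grip_width: 0.702
```

```bash
python3 - <<'E'
from h import *
st(); save("wrist","w18"); plan([.5078,.1365,.137],-1.36)
E
```

```text
t 24.45 pos [ 0.5542 -0.1389  0.1421] yaw -1.358 x [ 0.008  0.    -1.   ] F [-0.8 -0.  -0.7] g 0.702
incr cm [  0.27   1.44 -27.78] rot [ 0.002  0.    -0.004] yaw now -1.358
```

View pics/w18.png

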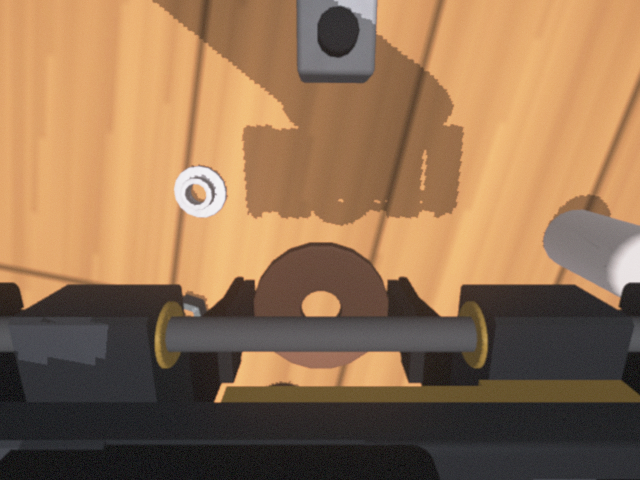

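>>> step_arm(increments=[0,0.2,-4.5,0,0,0,0,0.2,-4.5,0,0,0,0,0.2,-4.5,0,0,0,0,0.2,-4.5,0,0,0,0,0.3,-4.5,0,0,0,0,0.3,-4,0,0,0,0,0,-1.3,0,0,0,0,0,0,0,0,0,0,0,0,0,0,0,0,0,0,0,0,0])

```text
time: 25.75
position: [0.5066, 0.1349, 0.1381]
tool_rot: [1.053, 1.301, -1.053]
ft_force: [0.5, 0.2, -0.7]
grip_width: 0.7
```

```bash
python3 - <<'E'
from h import *
st(); im=save("wrist","w19");
cv2.imwrite('pics/w19c.png',cv2.resize(im[210:360,240:400,::-1],None,fx=4,fy=4,interpolation=cv2.INTER_CUBIC))
plan([.5078,.1365,.137],-1.36)
E
```

```text
t 25.75 pos [0.5066 0.1349 0.1381] yaw -1.361 x [ 0. -0. -1.] F [ 0.5  0.2 -0.7] g 0.7
incr cm [ 0.12  0.14 -0.1 ] rot [-0.  0. -0.] yaw now -1.36
```

View pics/w19c.png

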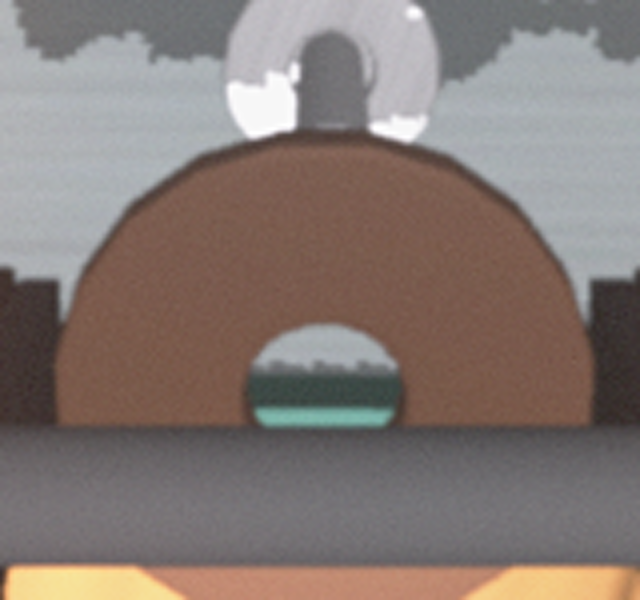

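>>> step_arm(increments=[2,0.12,-0.15,0,0,0,3,0,0,0,0,0,2,0,0,0,0,0,1,0,0,0,0,0,0,0,0,0,0,0,0,0,0,0,0,0])

```text
time: 26.55
position: [0.508, 0.1385, 0.0591]
tool_rot: [1.052, 1.302, -1.05]
ft_force: [-0.7, 0.8, -1.4]
grip_width: 0.699
```

```bash
python3 - <<'E'
from h import *
st(); im=save("wrist","w20");
cv2.imwrite('pics/w20c.png',cv2.resize(im[210:360,240:400,::-1],None,fx=4,fy=4,interpolation=cv2.INTER_CUBIC))
plan([.5078,.1365,.004],-1.36)
E
```

```text
t 26.55 pos [0.508  0.1385 0.0591] yaw -1.358 x [ 0.001  0.001 -1.   ] F [-0.7  0.8 -1.4] g 0.699
incr cm [ 5.51 -0.07  0.21] rot [ 0.002 -0.001 -0.002] yaw now -1.358
```

View pics/w20c.png

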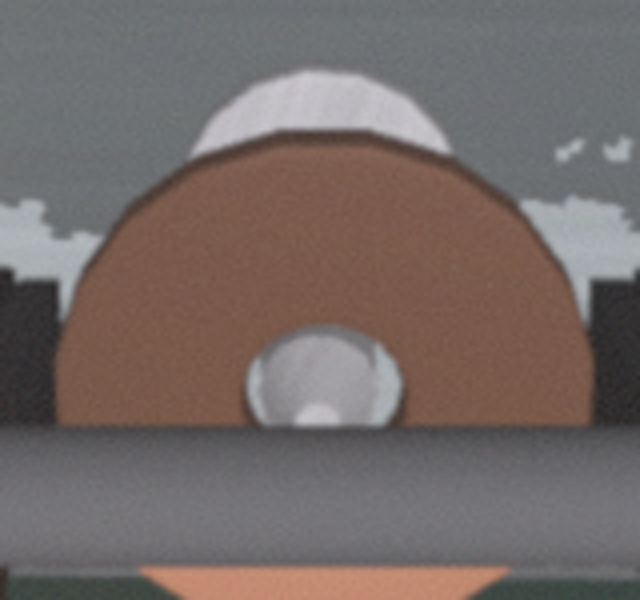

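>>> step_arm(increments=[1,-0.05,0.1,0,0,0,1,0,0,0,0,0,1,0,0,0,0,0,1,0,0,0,0,0,0,0,0,0,0,0])

```text
time: 27.22
position: [0.506, 0.1369, 0.017]
tool_rot: [1.049, 1.303, -1.053]
ft_force: [0.1, -1.0, -0.5]
grip_width: 0.703
```

>>> step_arm(increments=[0.8,0,0,0,0,0,0.6,0,0,0,0,0,0,0,0,0,0,0])

```text
time: 27.6
position: [0.5064, 0.1371, 0.0036]
tool_rot: [1.05, 1.303, -1.052]
ft_force: [0.0, -0.2, -0.8]
grip_width: 0.696
```

>>> step_arm(increments=[0.1,0,0,0,0,0,0,0,0,0,0,0,0,0,0,0,0,0,0,0,0,0,0,0,-4,0,0,0,0,0,-5,0,0,0,0,0,-5,0,0,0,0,0,0,0,0,0,0,0], fingers=92)

```text
time: 28.6
position: [0.5099, 0.1383, 0.1474]
tool_rot: [1.057, 1.3, -1.044]
ft_force: [-0.8, 0.4, 0.1]
grip_width: 0.922
```

```bash
python3 - <<'E'
from h import *
s=st(); w=ctrl.camera_params("wrist");im=save("wrist","w21")
cv2.imwrite('pics/w21c.png',cv2.resize(im[180:350,220:420,::-1],None,fx=4,fy=4,interpolation=cv2.INTER_CUBIC)[:600])
im=save("top","t21")
cv2.imwrite('pics/s21c.png',cv2.resize(im[200:400,280:480,::-1],None,fx=3,fy=3,interpolation=cv2.INTER_CUBIC)[:600])
t=ctrl.camera_params("top")
for d in ctrl.silhouettes("top","wheel1"):
    (c,ax,a),A=ellipse_of(None,d['pixels']); print(round(d['score'],2),c,ax,onplane(t,*c,.008))
plan([.5584,-.3436,.12],-1.36)
E
```

```text
t 28.6 pos [0.5099 0.1383 0.1474] yaw -1.358 x [ 0.007  0.005 -1.   ] F [-0.8  0.4  0.1] g 0.922
0.94 (191.25613403320312, 301.2732849121094) (29.40026092529297, 30.521154403686523) [0.50786542 0.14281151 0.008     ]
0.86 (432.2538757324219, 277.5931701660156) (27.74372100830078, 29.52562713623047) [ 0.55920854 -0.34414279  0.008     ]
incr cm [ 2.24 -5.07 48.11] rot [ 0.002 -0.     0.001] yaw now -1.358
```

View pics/w21c.png

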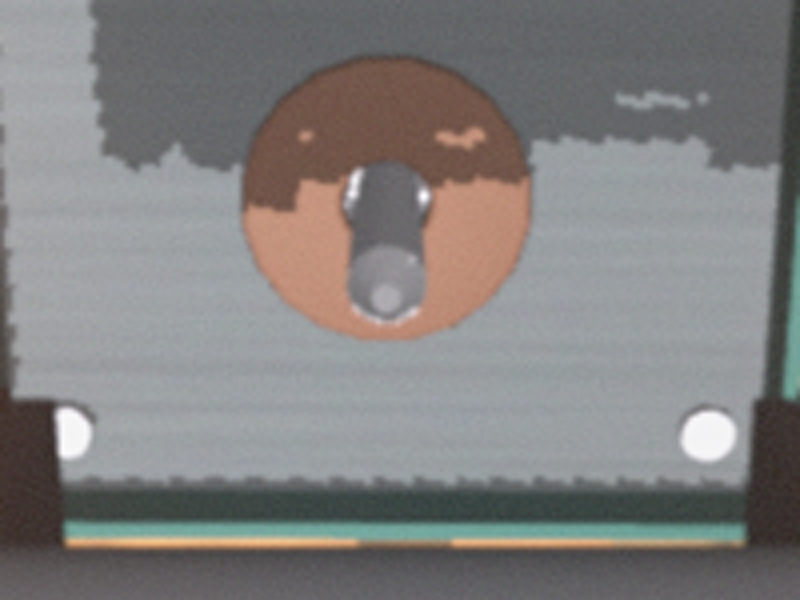

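View pics/s21c.png

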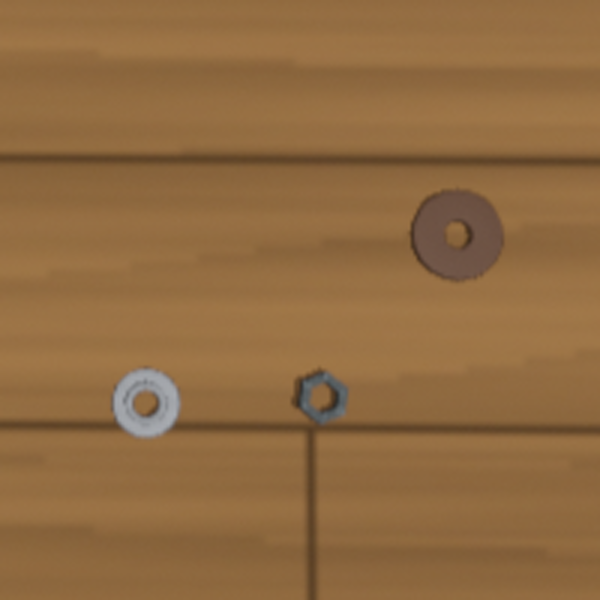

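>>> step_arm(increments=[0,-0.5,4.8,0,0,0,0,-0.5,4.8,0,0,0,0,-0.5,4.8,0,0,0,0,-0.5,4.8,0,0,0,0,-0.5,4.8,0,0,0,0,-0.5,4.8,0,0,0,0.8,-0.5,4.8,0,0,0,0.7,-0.5,4.8,0,0,0,0.7,-0.5,4.8,0,0,0,0,-0.5,4.6,0,0,0,0,0,0,0,0,0,0,0,0,0,0,0], fingers=100)

```text
time: 30.25
position: [0.5582, -0.3398, 0.1194]
tool_rot: [1.051, 1.305, -1.052]
ft_force: [-0.8, 1.2, 0.4]
grip_width: 1.003
```

```bash
python3 - <<'E'
from h import *
im,b=look("wheel1",.008,np.array([.5588,-.344,0]))
cv2.imwrite("pics/w22.png",im[:,:,::-1])
E
```

```text
t 30.25 pos [ 0.5582 -0.3398  0.1194] yaw -1.359 x [-0.003  0.001 -1.   ] F [-0.8  1.2  0.4] g 1.003
wheel1 0.83 [320.4 232.7] [69.9 71.6] [ 0.5589 -0.3439  0.008 ]
grip plan
incr cm [15.12 -0.15  0.55] rot [ 0.004 -0.002  0.001] yaw now -1.356
```

View pics/w22.png

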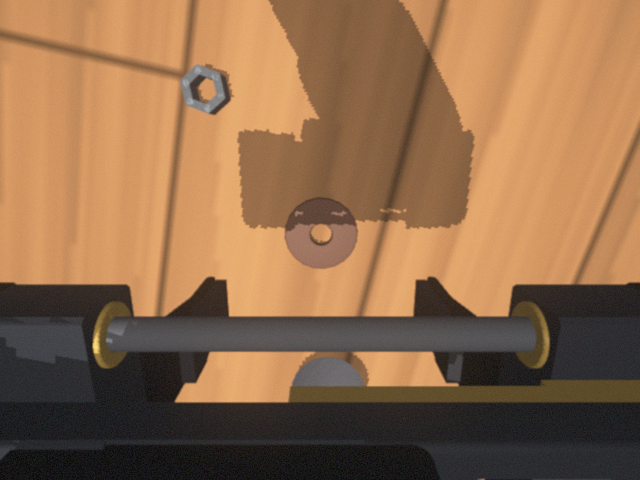

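>>> step_arm(increments=[4,-0.1,0.4,0,0,0,4,0,0,0,0,0,3.5,0,0,0,0,0,2,0,0,0,0,0,1.1,0,0,0,0,0,0.3,0,0,0,0,0,0,0,0,0,0,0,0,0,0,0,0,0,0,0,0,0,0,0])

```text
time: 31.48
position: [0.5593, -0.3449, -0.0272]
tool_rot: [1.051, 1.301, -1.05]
ft_force: [-0.3, 0.3, -0.3]
grip_width: 0.997
```

```bash
python3 - <<'E'
from h import *
st(); im=save("wrist","w23"); plan([.5589,-.3439,-.031],-1.36)
E
```

```text
t 31.48 pos [ 0.5593 -0.3449 -0.0272] yaw -1.358 x [ 0.001 -0.    -1.   ] F [-0.3  0.3 -0.3] g 0.997
incr cm [ 0.37 -0.01 -0.09] rot [ 0.002  0.    -0.001] yaw now -1.358
```

View pics/w23.png

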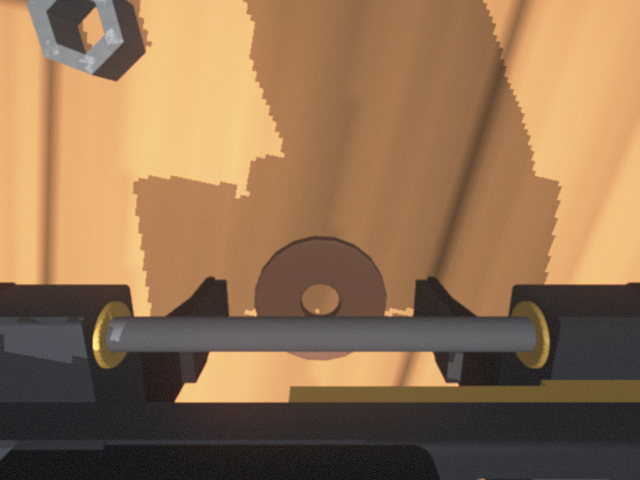

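>>> step_arm(increments=[0.35,0,-0.15,0,0,0,0,0,0,0,0,0,0,0,0,0,0,0])

```text
time: 31.9
position: [0.5586, -0.343, -0.0315]
tool_rot: [1.051, 1.303, -1.051]
ft_force: [0.2, -0.3, -1.3]
grip_width: 0.997
```

>>> step_arm(increments=[0,0,0,0,0,0,0,0,0,0,0,0,0,0,0,0,0,0,0,0,0,0,0,0,0,0,0,0,0,0,-3,0,0,0,0,0,-4,0,0,0,0,0,-5,0,0,0,0,0,-5,0,0,0,0,0,0,0,0,0,0,0], fingers=0, force=25)

```text
time: 33.15
position: [0.5606, -0.3453, 0.1434]
tool_rot: [1.051, 1.294, -1.048]
ft_force: [-0.9, 0.2, 0.4]
grip_width: 0.707
```

```bash
python3 - <<'E'
from h import *
st(); im=save("wrist","w24"); plan([.5075,.137,.137],-1.36)
cv2.imwrite('pics/w24c.png',cv2.resize(im[210:360,240:400,::-1],None,fx=4,fy=4,interpolation=cv2.INTER_CUBIC))
E
```

```text
t 33.15 pos [ 0.5606 -0.3453  0.1434] yaw -1.358 x [ 0.007 -0.004 -1.   ] F [-0.9  0.2  0.4] g 0.707
incr cm [  0.28   5.09 -48.1 ] rot [ 0.002  0.002 -0.003] yaw now -1.358
```

View pics/w24c.png

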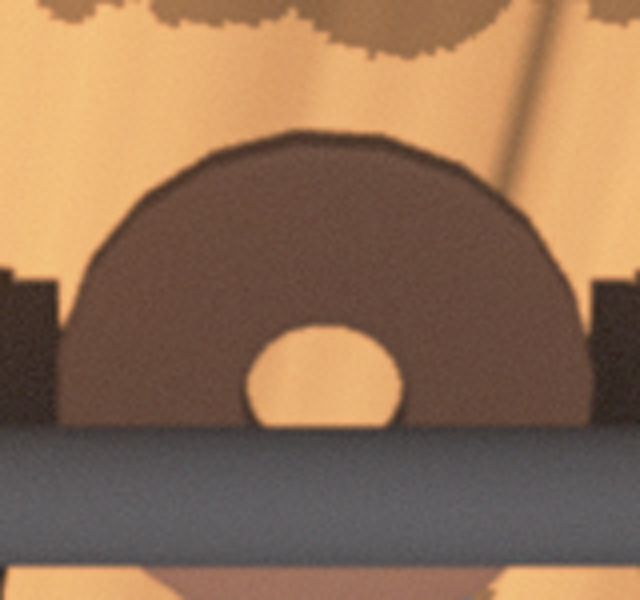

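>>> step_arm(increments=[0,0.5,-4.8,0,0,0,0,0.5,-4.8,0,0,0,0,0.5,-4.8,0,0,0,0,0.5,-4.8,0,0,0,0,0.5,-4.8,0,0,0,0,0.5,-4.8,0,0,0,0,0.5,-4.8,0,0,0,0,0.5,-4.8,0,0,0,0,0.5,-4.8,0,0,0,0,0.4,-3.5,0,0,0,0,0,-1.2,0,0,0,0,0,0,0,0,0])

```text
time: 34.7
position: [0.5045, 0.135, 0.1378]
tool_rot: [1.049, 1.303, -1.052]
ft_force: [0.5, -0.7, -0.2]
grip_width: 0.704
```

>>> step_arm(increments=[0,0,0,0,0,0,0,0,0,0,0,0,0,0,0,0,0,0])

```text
time: 35.08
position: [0.5054, 0.1345, 0.1387]
tool_rot: [1.052, 1.302, -1.052]
ft_force: [0.0, 0.3, -0.9]
grip_width: 0.698
```

```bash
python3 - <<'E'
from h import *
st(); im=save("wrist","w25"); plan([.5073,.1373,.059],-1.36)
cv2.imwrite('pics/w25c.png',cv2.resize(im[210:360,240:400,::-1],None,fx=4,fy=4,interpolation=cv2.INTER_CUBIC))
E
```

```text
t 35.08 pos [0.5054 0.1345 0.1387] yaw -1.359 x [ 0.  0. -1.] F [ 0.   0.3 -0.9] g 0.698
incr cm [ 7.97  0.24 -0.21] rot [ 0.001 -0.    -0.   ] yaw now -1.359
```

View pics/w25c.png

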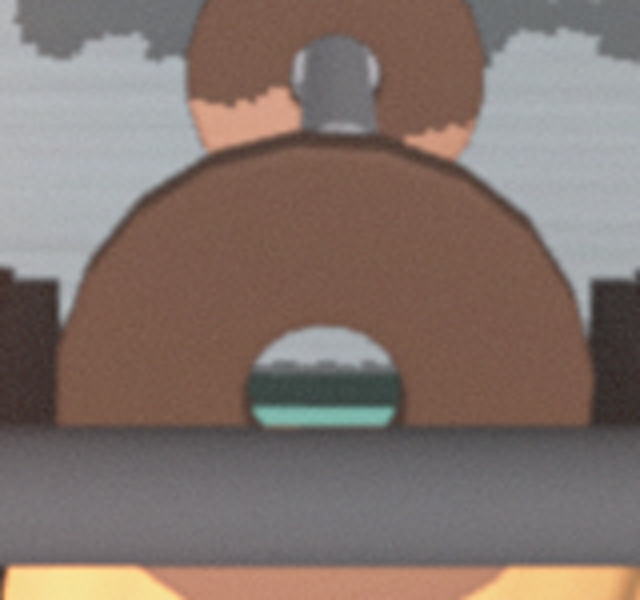

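>>> step_arm(increments=[2,0.22,-0.1,0,0,0,3,0,0,0,0,0,2,0,0,0,0,0,1,0,0,0,0,0,0,0,0,0,0,0,0,0,0,0,0,0])

```text
time: 35.88
position: [0.5079, 0.1371, 0.0595]
tool_rot: [1.052, 1.302, -1.05]
ft_force: [-0.5, 1.2, -0.2]
grip_width: 0.699
```

```bash
python3 - <<'E'
from h import *
st(); im=save("wrist","w26");
cv2.imwrite('pics/w26c.png',cv2.resize(im[210:360,240:400,::-1],None,fx=4,fy=4,interpolation=cv2.INTER_CUBIC))
plan([.507,.137,.004],-1.36)
E
```

```text
t 35.88 pos [0.5079 0.1371 0.0595] yaw -1.358 x [ 0.001  0.001 -1.   ] F [-0.5  1.2 -0.2] g 0.699
incr cm [ 5.56 -0.11 -0.  ] rot [ 0.002 -0.001 -0.002] yaw now -1.358
```

View pics/w26c.png

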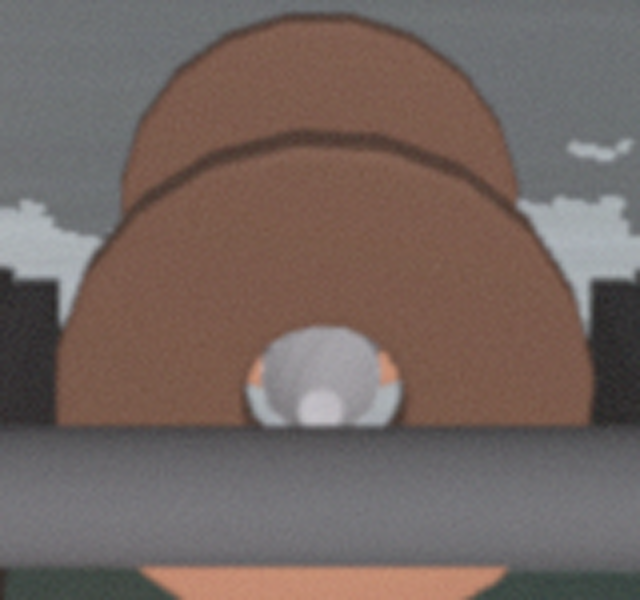

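>>> step_arm(increments=[1,-0.03,-0.05,0,0,0,1,0,0,0,0,0,1,0,0,0,0,0,1,0,0,0,0,0,0,0,0,0,0,0])

```text
time: 36.55
position: [0.506, 0.1369, 0.0176]
tool_rot: [1.049, 1.303, -1.053]
ft_force: [0.8, -0.2, 0.4]
grip_width: 0.703
```

>>> step_arm(increments=[0.5,0,0,0,0,0,0.4,0,0,0,0,0,0,0,0,0,0,0])

```text
time: 36.92
position: [0.5066, 0.1372, 0.0094]
tool_rot: [1.051, 1.303, -1.051]
ft_force: [-0.2, -0.9, -0.3]
grip_width: 0.701
```

>>> step_arm(increments=[0.4,0,0,0,0,0,0,0,0,0,0,0])

```text
time: 37.17
position: [0.5065, 0.1372, 0.0054]
tool_rot: [1.051, 1.303, -1.051]
ft_force: [0.1, -0.8, -0.1]
grip_width: 0.7
```

>>> step_arm(increments=[0,0,0,0,0,0,0,0,0,0,0,0,0,0,0,0,0,0,-4,0,0,0,0,0,-5,0,0,0,0,0,-5,0,0,0,0,0,0,0,0,0,0,0], fingers=92)

```text
time: 38.05
position: [0.5098, 0.1382, 0.1497]
tool_rot: [1.057, 1.3, -1.044]
ft_force: [-0.1, -0.0, -0.4]
grip_width: 0.924
```

```bash
python3 - <<'E'
from h import *
s=st(); im=save("wrist","w27")
cv2.imwrite('pics/w27c.png',cv2.resize(im[180:350,220:420,::-1],None,fx=4,fy=4,interpolation=cv2.INTER_CUBIC)[:600])
im=save("top","t27")
cv2.imwrite('pics/t27c.png',cv2.resize(im[200:400,280:480,::-1],None,fx=3,fy=3,interpolation=cv2.INTER_CUBIC)[:600])
t=ctrl.camera_params("top")
for d in ctrl.silhouettes("top","clamp_flange"):
    (c,ax,a),A=ellipse_of(None,d['pixels']); print(round(d['score'],2),c,ax,onplane(t,*c,.008))
plan([.4450,-.1362,.12],-1.36)
E
```

```text
t 38.05 pos [0.5098 0.1382 0.1497] yaw -1.358 x [ 0.007  0.005 -1.   ] F [-0.1 -0.  -0.4] g 0.924
0.79 (327.8023681640625, 333.07373046875) (20.861360549926758, 23.11993980407715) [ 0.44684654 -0.13382157  0.008     ]
incr cm [  2.5  -11.75  25.44] rot [ 0.002 -0.     0.001] yaw now -1.358
```

View pics/w27c.png

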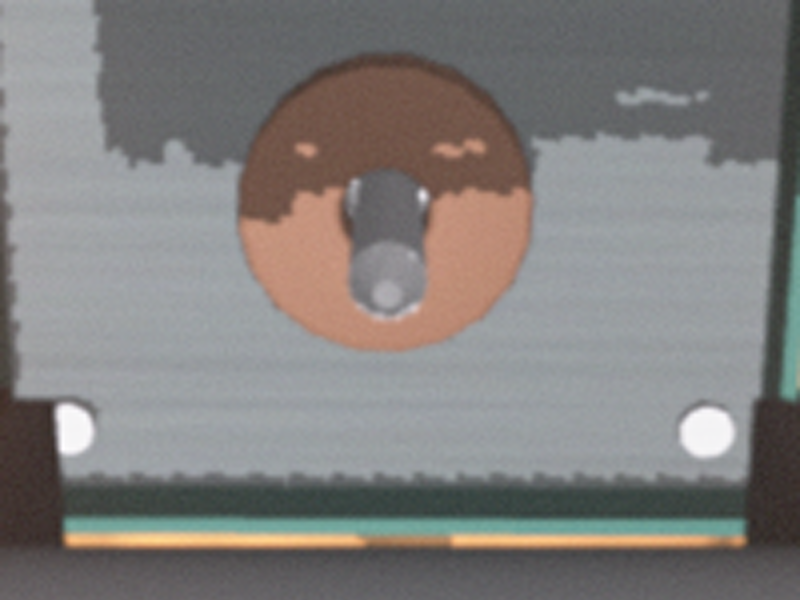

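View pics/t27c.png

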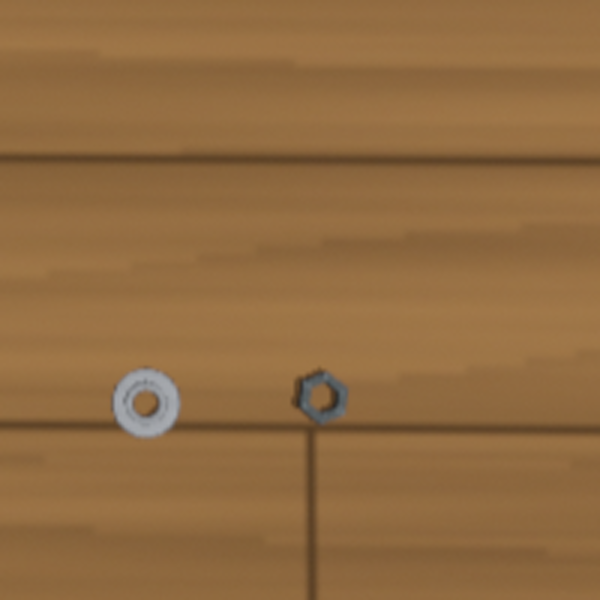

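>>> step_arm(increments=[0,-1.9,4.2,0,0,0,0,-1.9,4.2,0,0,0,0,-1.9,4.2,0,0,0,0,-1.9,4.2,0,0,0,1.2,-1.9,4.2,0,0,0,1.2,-1.9,3.9,0,0,0,0,-0.35,0.5,0,0,0,0,0,0,0,0,0,0,0,0,0,0,0], fingers=80)

```text
time: 39.33
position: [0.4459, -0.1343, 0.1216]
tool_rot: [1.049, 1.303, -1.049]
ft_force: [1.0, -0.6, -0.2]
grip_width: 0.8
```

```bash
python3 - <<'E'
from h import *
im,b=look("clamp_flange",.009,np.array([.445,-.1352,0]),tipz=.008)
cv2.imwrite("pics/w28.png",im[:,:,::-1])
cv2.imwrite('pics/w28c.png',cv2.resize(im[190:270,270:370,::-1],None,fx=6,fy=6,interpolation=cv2.INTER_CUBIC))
E
```

```text
t 39.33 pos [ 0.4459 -0.1343  0.1216] yaw -1.355 x [-0. -0. -1.] F [ 1.  -0.6 -0.2] g 0.8
clamp_flange 0.9 [319.4 226.6] [51.  52.2] [ 0.445  -0.1339  0.009 ]
grip plan
incr cm [14.67 -0.09 -0.09] rot [0.005 0.    0.   ] yaw now -1.355
```

View pics/w28.png

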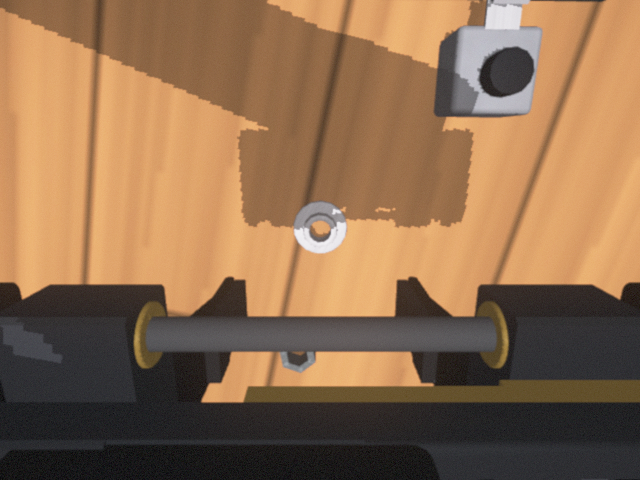

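View pics/w28c.png

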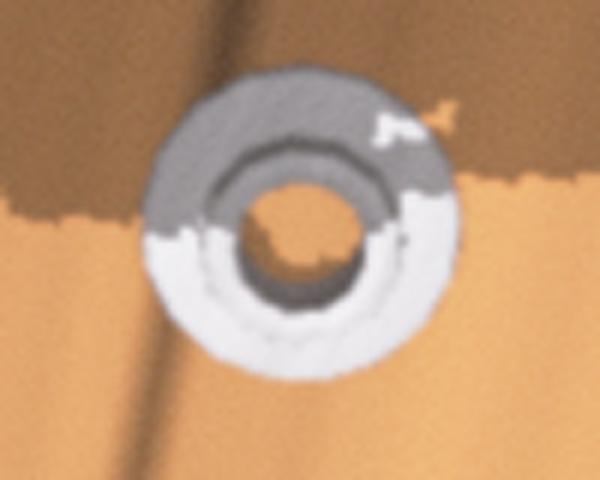

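>>> step_arm(increments=[4,0,0,0,0,0,4,0,0,0,0,0,3.5,0,0,0,0,0,2,0,0,0,0,0,0.8,0,0,0,0,0,0,0,0,0,0,0,0,0,0,0,0,0,0,0,0,0,0,0])

```text
time: 40.42
position: [0.4465, -0.1355, -0.0205]
tool_rot: [1.052, 1.302, -1.049]
ft_force: [-0.6, 0.4, 0.6]
grip_width: 0.799
```

```bash
python3 - <<'E'
from h import *
st(); im=save("wrist","w29"); plan([.4451,-.1347,-.025],-1.36)
cv2.imwrite('pics/w29c.png',cv2.resize(im[210:360,240:400,::-1],None,fx=4,fy=4,interpolation=cv2.INTER_CUBIC))
E
```

```text
t 40.42 pos [ 0.4465 -0.1355 -0.0205] yaw -1.357 x [ 0.002  0.001 -1.   ] F [-0.6  0.4  0.6] g 0.799
incr cm [ 0.44 -0.11 -0.11] rot [ 0.003 -0.    -0.002] yaw now -1.357
```

View pics/w29c.png

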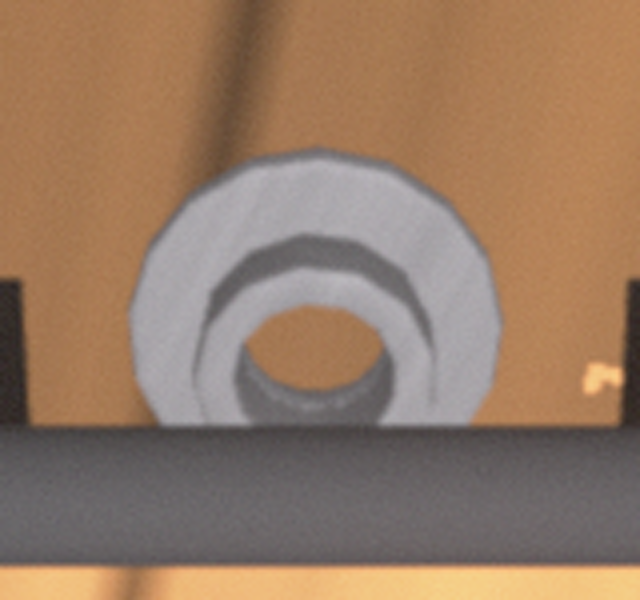

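>>> step_arm(increments=[0.4,-0.1,-0.1,0,0,0,0,0,0,0,0,0,0,0,0,0,0,0])

```text
time: 40.85
position: [0.4444, -0.135, -0.0254]
tool_rot: [1.051, 1.303, -1.051]
ft_force: [0.9, 0.7, -0.8]
grip_width: 0.799
```

>>> step_arm(increments=[0,0,0,0,0,0,0,0,0,0,0,0,0,0,0,0,0,0,0,0,0,0,0,0,0,0,0,0,0,0,0,0,0,0,0,0,-3,0,0,0,0,0,-4,0,0,0,0,0,-5,0,0,0,0,0,-5,0,0,0,0,0,0,0,0,0,0,0,0,0,0,0,0,0], fingers=0, force=25)

```text
time: 42.35
position: [0.4438, -0.1347, 0.1439]
tool_rot: [1.051, 1.304, -1.051]
ft_force: [0.2, 0.7, -1.2]
grip_width: 0.31
```

```bash
python3 - <<'E'
from h import *
st(); im=save("wrist","w30"); plan([.507,.137,.145],-1.36)
cv2.imwrite('pics/w30c.png',cv2.resize(im[210:360,240:400,::-1],None,fx=4,fy=4,interpolation=cv2.INTER_CUBIC))
E
```

```text
t 42.35 pos [ 0.4438 -0.1347  0.1439] yaw -1.358 x [-0.001  0.001 -1.   ] F [ 0.2  0.7 -1.2] g 0.31
incr cm [ -0.18  11.97 -25.23] rot [ 0.002 -0.001  0.002] yaw now -1.358
```

View pics/w30c.png

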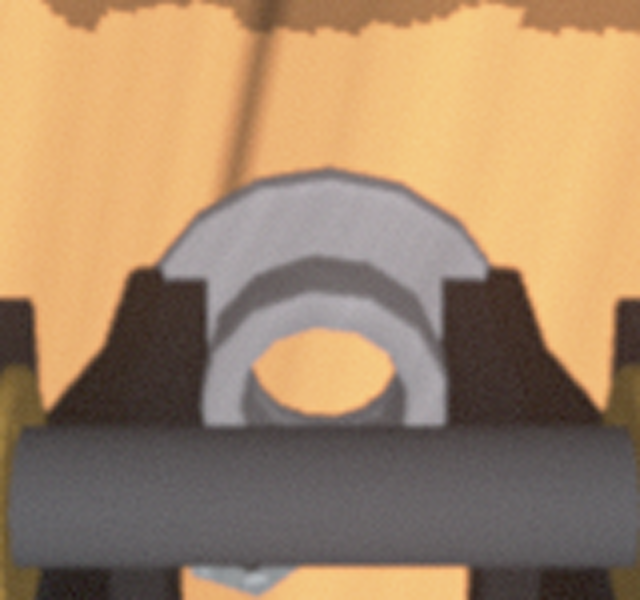

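>>> step_arm(increments=[0,1.9,-4.2,0,0,0,0,1.9,-4.2,0,0,0,0,1.9,-4.2,0,0,0,0,1.9,-4.2,0,0,0,0,1.9,-4,0,0,0,0,1.9,-3.2,0,0,0,0,0.6,-1.2,0,0,0,0,0,0,0,0,0,0,0,0,0,0,0,0,0,0,0,0,0,0,0,0,0,0,0])

```text
time: 43.78
position: [0.5084, 0.1359, 0.1449]
tool_rot: [1.053, 1.302, -1.051]
ft_force: [-0.2, -0.1, -1.3]
grip_width: 0.311
```

```bash
python3 - <<'E'
from h import *
st(); im=save("wrist","w31"); plan([.5073,.1365,.07],-1.36)
cv2.imwrite('pics/w31c.png',cv2.resize(im[210:360,240:400,::-1],None,fx=4,fy=4,interpolation=cv2.INTER_CUBIC))
E
```

```text
t 43.77 pos [0.5084 0.1359 0.1449] yaw -1.359 x [ 0.     0.001 -1.   ] F [-0.2 -0.1 -1.3] g 0.311
incr cm [ 7.49 -0.11 -0.05] rot [ 0.001 -0.001 -0.   ] yaw now -1.359
```

View pics/w31c.png

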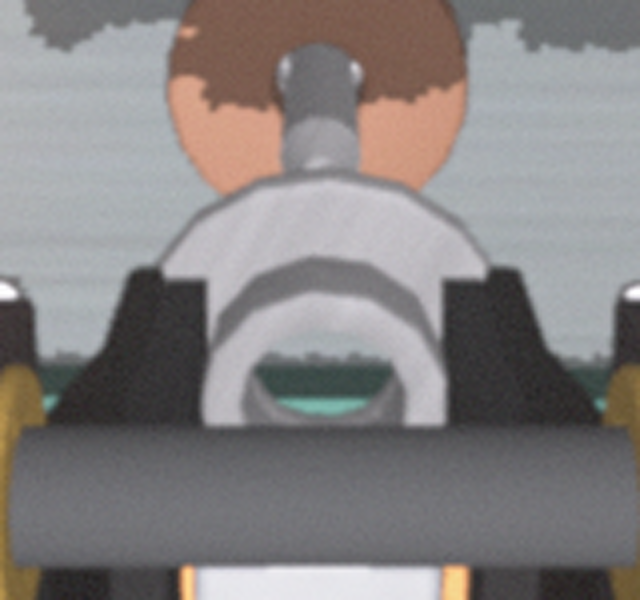

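>>> step_arm(increments=[2,-0.08,0,0,0,0,3,0,0,0,0,0,2,0,0,0,0,0,0.8,0,0,0,0,0,0,0,0,0,0,0,0,0,0,0,0,0])

```text
time: 44.58
position: [0.5084, 0.1367, 0.0676]
tool_rot: [1.052, 1.302, -1.049]
ft_force: [-0.1, -0.4, -0.1]
grip_width: 0.312
```

```bash
python3 - <<'E'
from h import *
st(); im=save("wrist","w32"); plan([.5073,.1365,.02],-1.36)
cv2.imwrite('pics/w32c.png',cv2.resize(im[210:360,240:400,::-1],None,fx=4,fy=4,interpolation=cv2.INTER_CUBIC))
E
```

```text
t 44.58 pos [0.5084 0.1367 0.0676] yaw -1.358 x [ 0.001  0.001 -1.   ] F [-0.1 -0.4 -0.1] g 0.312
incr cm [ 4.76 -0.12  0.01] rot [ 0.002 -0.001 -0.002] yaw now -1.358
```

View pics/w32c.png

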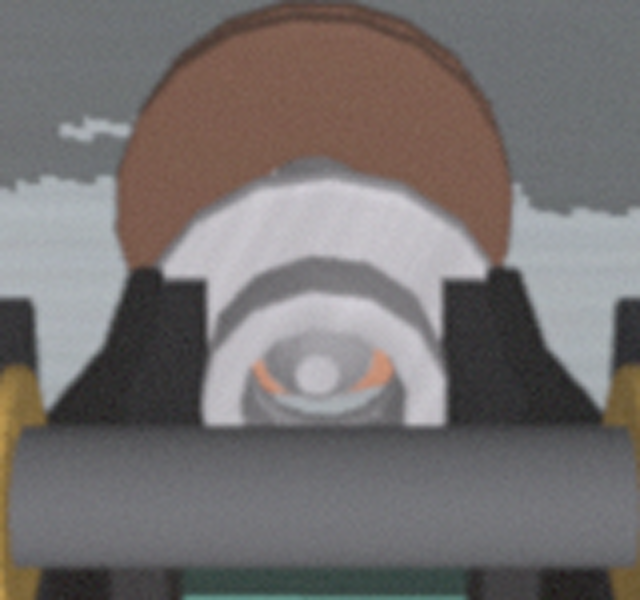

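>>> step_arm(increments=[1,-0.06,-0.05,0,0,0,1,0,0,0,0,0,1,0,0,0,0,0,0.8,0,0,0,0,0,0,0,0,0,0,0,0,0,0,0,0,0])

```text
time: 45.38
position: [0.5072, 0.1368, 0.0288]
tool_rot: [1.051, 1.302, -1.051]
ft_force: [0.7, 0.2, -1.2]
grip_width: 0.31
```

>>> step_arm(increments=[0.4,0,0,0,0,0,0.2,0,0,0,0,0,0,0,0,0,0,0])

```text
time: 45.75
position: [0.5068, 0.1368, 0.0225]
tool_rot: [1.051, 1.303, -1.051]
ft_force: [-0.1, 0.8, -1.3]
grip_width: 0.31
```

>>> step_arm(increments=[0.2,0,0,0,0,0,0,0,0,0,0,0])

```text
time: 46.0
position: [0.5069, 0.1368, 0.0205]
tool_rot: [1.051, 1.303, -1.051]
ft_force: [0.3, -0.2, -1.0]
grip_width: 0.307
```

>>> step_arm(increments=[0.1,0,0,0,0,0,0,0,0,0,0,0])

```text
time: 46.25
position: [0.5069, 0.1369, 0.0196]
tool_rot: [1.051, 1.303, -1.051]
ft_force: [-0.4, -0.5, -1.3]
grip_width: 0.311
```

>>> step_arm(increments=[0,0,0,0,0,0,0,0,0,0,0,0,0,0,0,0,0,0,-4,0,0,0,0,0,-5,0,0,0,0,0,-4,0,0,0,0,0,0,0,0,0,0,0], fingers=60)

```text
time: 47.12
position: [0.5094, 0.1377, 0.1529]
tool_rot: [1.056, 1.301, -1.045]
ft_force: [0.0, 0.1, 0.2]
grip_width: 0.595
```

```bash
python3 - <<'E'
from h import *
s=st(); im=save("wrist","w33")
cv2.imwrite('pics/w33c.png',cv2.resize(im[180:350,220:420,::-1],None,fx=4,fy=4,interpolation=cv2.INTER_CUBIC)[:600])
im=save("top","t33")
cv2.imwrite('pics/t33c.png',cv2.resize(im[200:400,280:480,::-1],None,fx=3,fy=3,interpolation=cv2.INTER_CUBIC)[:600])
t=ctrl.camera_params("top")
for d in ctrl.silhouettes("top","nut"):
    (c,ax,a),A=ellipse_of(None,d['pixels']); print(round(d['score'],2),c,ax,onplane(t,*c,.012))
plan([.4503,-.2527,.12],-1.36)
E
```

```text
t 47.12 pos [0.5094 0.1377 0.1529] yaw -1.358 x [ 0.005  0.004 -1.   ] F [0.  0.1 0.2] g 0.595
0.74 (387.0198974609375, 331.73681640625) (15.692645072937012, 16.325443267822266) [ 0.45062232 -0.25145049  0.012     ]
0.4 (509.41943359375, 257.8709716796875) (35.629608154296875, 42.93739318847656) [ 0.59983665 -0.49944966  0.012     ]
0.31 (213.98281860351562, 294.26336669921875) (98.4653091430664, 103.55313873291016) [0.52217597 0.09628987 0.012     ]
incr cm [  2.89 -13.7   36.88] rot [0.002 0.    0.001] yaw now -1.358
```

View pics/w33c.png

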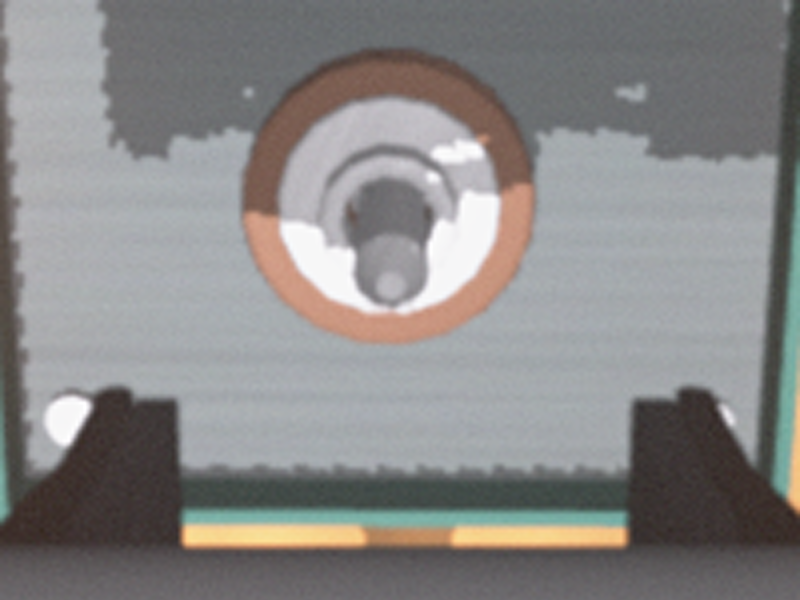

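View pics/t33c.png

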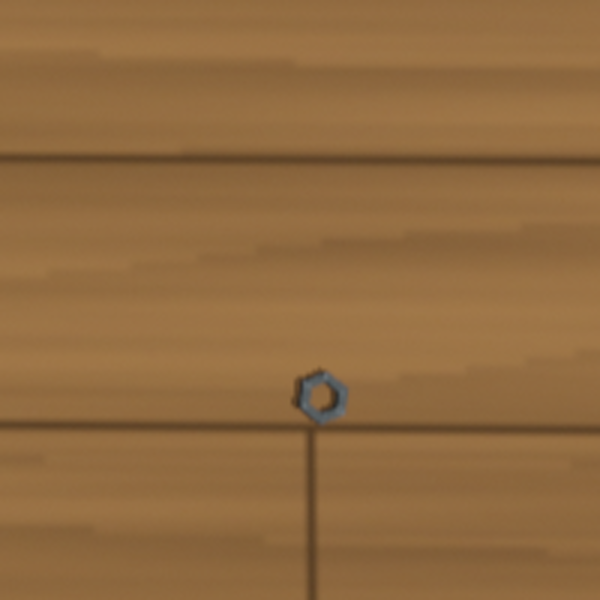

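Clamp flange is seated. Now to the nut.

>>> step_arm(increments=[0,-1.7,4.6,0,0,0,0,-1.7,4.6,0,0,0,0,-1.7,4.6,0,0,0,0,-1.7,4.6,0,0,0,0,-1.7,4.6,0,0,0,1.5,-1.7,4.6,0,0,0,1.3,-1.7,4.6,0,0,0,0,-1.7,4.4,0,0,0,0,0,0,0,0,0,0,0,0,0,0,0], fingers=80)

```text
time: 48.52
position: [0.4506, -0.2491, 0.1206]
tool_rot: [1.051, 1.304, -1.053]
ft_force: [0.2, 0.7, 0.2]
grip_width: 0.8
```

```bash
python3 - <<'E'
from h import *
im,b=look("nut",.012,np.array([.4503,-.2527,0]),tipz=.005)
cv2.imwrite("pics/w34.png",im[:,:,::-1])
cv2.imwrite('pics/w34c.png',cv2.resize(im[190:270,270:370,::-1],None,fx=7,fy=7,interpolation=cv2.INTER_CUBIC))
E
```

```text
t 48.52 pos [ 0.4506 -0.2491  0.1206] yaw -1.359 x [-0.002  0.    -1.   ] F [0.2 0.7 0.2] g 0.8
nut 0.76 [319.1 232.3] [37.9 41.3] [ 0.45   -0.2526  0.012 ]
grip plan
incr cm [14.9  -0.24  0.44] rot [ 0.005 -0.001  0.001] yaw now -1.355
```

View pics/w34.png

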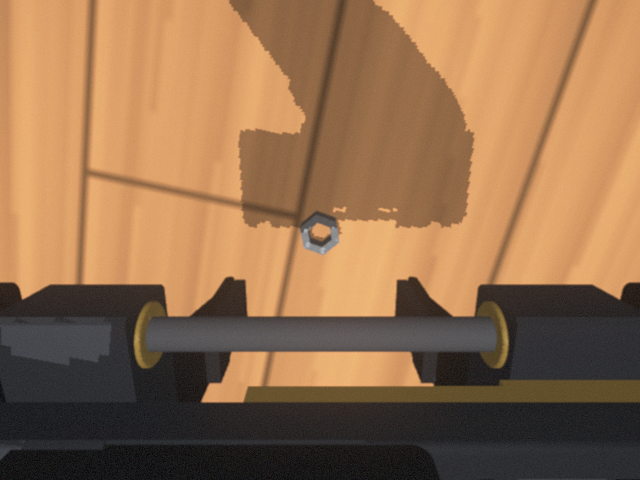

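View pics/w34c.png

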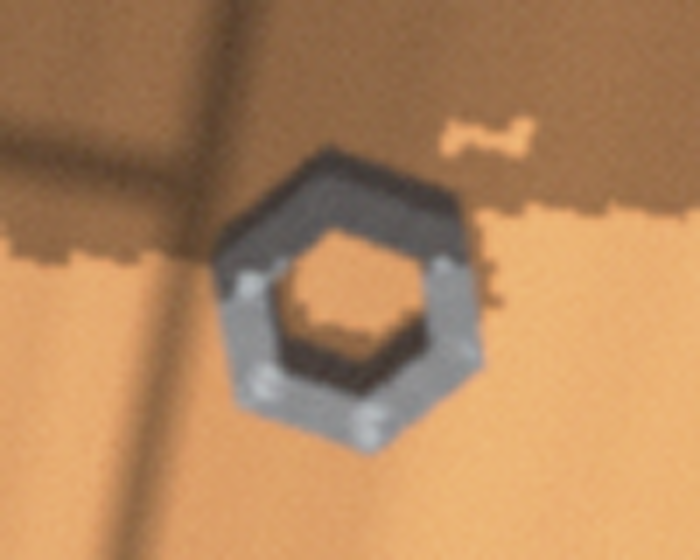

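>>> step_arm(increments=[4,-0.05,0.15,-0.14,0,0,4,0,0.1,0,0,0,3,0,0,0,0,0,1.5,0,0,0,0,0,0.5,0,0,0,0,0,0,0,0,0,0,0,0,0,0,0,0,0,0,0,0,0,0,0])

```text
time: 49.62
position: [0.4523, -0.2523, -0.0076]
tool_rot: [0.946, 1.354, -0.944]
ft_force: [0.1, 0.3, -0.3]
grip_width: 0.799
```

```bash
python3 - <<'E'
from h import *
st(); im=save("wrist","w35"); plan([.450,-.2525,-.029],-1.22)
cv2.imwrite('pics/w35c.png',cv2.resize(im[200:360,220:420,::-1],None,fx=4,fy=4,interpolation=cv2.INTER_CUBIC)[:600])
E
```

```text
t 49.62 pos [ 0.4523 -0.2523 -0.0076] yaw -1.218 x [ 0.002 -0.    -1.   ] F [ 0.1  0.3 -0.3] g 0.799
incr cm [ 2.12 -0.21 -0.05] rot [ 0.002  0.    -0.001] yaw now -1.218
```

View pics/w35c.png

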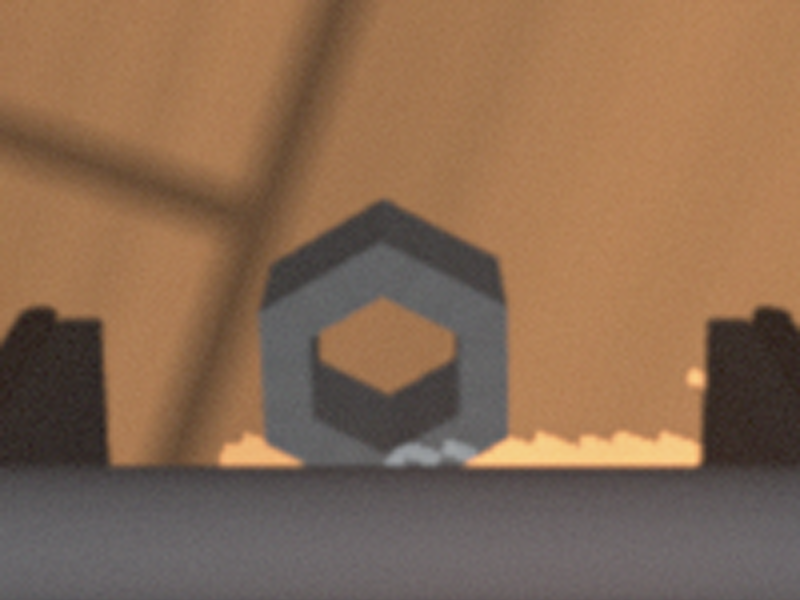

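>>> step_arm(increments=[1,-0.15,-0.05,0,0,0,0.8,0,0,0,0,0,0.3,0,0,0,0,0,0,0,0,0,0,0,0,0,0,0,0,0])

```text
time: 50.3
position: [0.4501, -0.2523, -0.0293]
tool_rot: [0.945, 1.356, -0.945]
ft_force: [0.5, 0.2, 0.2]
grip_width: 0.799
```

>>> step_arm(increments=[0,0,0,0,0,0,0,0,0,0,0,0,0,0,0,0,0,0,0,0,0,0,0,0,0,0,0,0,0,0,0,0,0,0,0,0,-3,0,0,0,0,0,-4,0,0,0,0,0,-5,0,0,0,0,0,-5,0,0,0,0,0,0,0,0,0.14,0,0,0,0,0,0,0,0], fingers=0, force=25)

```text
time: 51.8
position: [0.4501, -0.2519, 0.1408]
tool_rot: [1.051, 1.303, -1.048]
ft_force: [-0.5, 0.3, -1.5]
grip_width: 0.342
```

```bash
python3 - <<'E'
from h import *
st(); im=save("wrist","w36"); plan([.507,.137,.145],-1.36)
cv2.imwrite('pics/w36c.png',cv2.resize(im[210:360,240:400,::-1],None,fx=4,fy=4,interpolation=cv2.INTER_CUBIC))
im=save("top","t36")
cv2.imwrite('pics/t36c.png',cv2.resize(im[230:360,100:300,::-1],None,fx=4,fy=4,interpolation=cv2.INTER_CUBIC)[:600])
E
```

```text
t 51.8 pos [ 0.4501 -0.2519  0.1408] yaw -1.356 x [ 0.001  0.001 -1.   ] F [-0.5  0.3 -1.5] g 0.342
incr cm [ -0.45  13.92 -36.76] rot [ 0.005 -0.001  0.   ] yaw now -1.355
```

View pics/w36c.png

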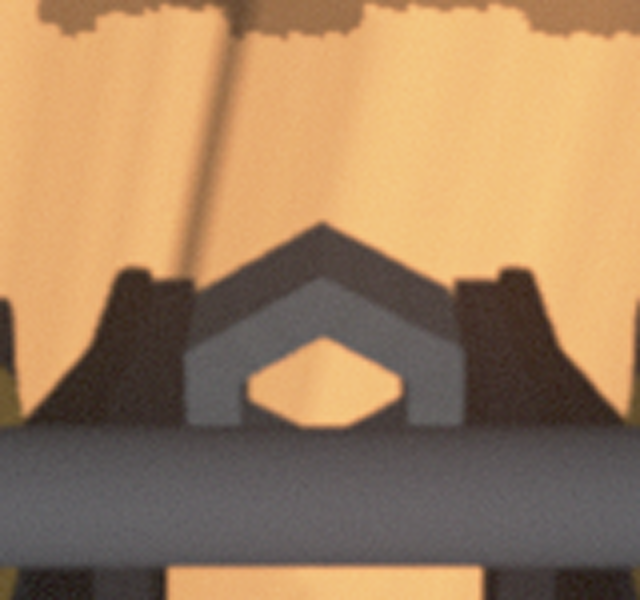

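View pics/t36c.png

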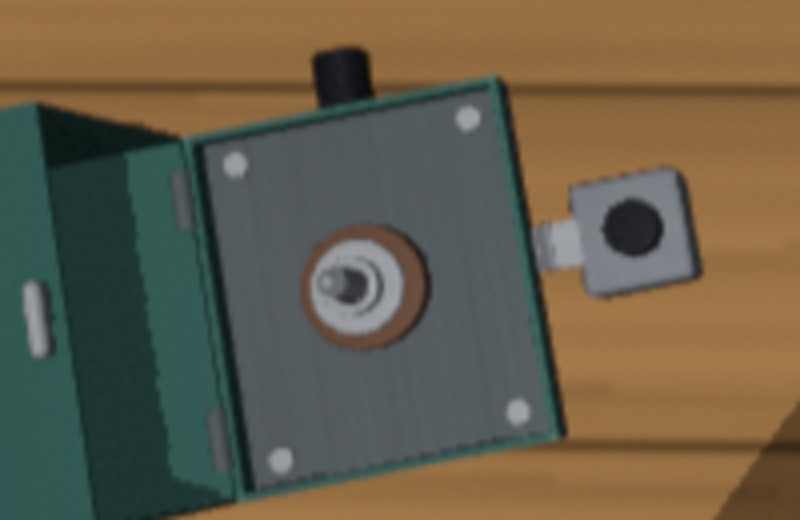

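>>> step_arm(increments=[0,1.7,-4.6,0,0,0,-0.4,1.7,-4.6,0,0,0,0,1.7,-4.6,0,0,0,0,1.7,-4.6,0,0,0,0,1.7,-4.6,0,0,0,0,1.7,-4.6,0,0,0,0,1.7,-4.6,0,0,0,0,1.7,-3.6,0,0,0,0,0.4,-1,0,0,0,0,0,0,0,0,0,0,0,0,0,0,0,0,0,0,0,0,0])

```text
time: 53.4
position: [0.5091, 0.1355, 0.1447]
tool_rot: [1.053, 1.302, -1.052]
ft_force: [0.4, -0.6, -0.7]
grip_width: 0.341
```

```bash
python3 - <<'E'
from h import *
st(); im=save("wrist","w37"); plan([.507,.1376,.07],-1.36)
cv2.imwrite('pics/w37c.png',cv2.resize(im[210:360,240:400,::-1],None,fx=4,fy=4,interpolation=cv2.INTER_CUBIC))
E
```

```text
t 53.4 pos [0.5091 0.1355 0.1447] yaw -1.36 x [-0.  0. -1.] F [ 0.4 -0.6 -0.7] g 0.341
incr cm [ 7.48 -0.17 -0.21] rot [ 0.    -0.001 -0.   ] yaw now -1.36
```

View pics/w37c.png

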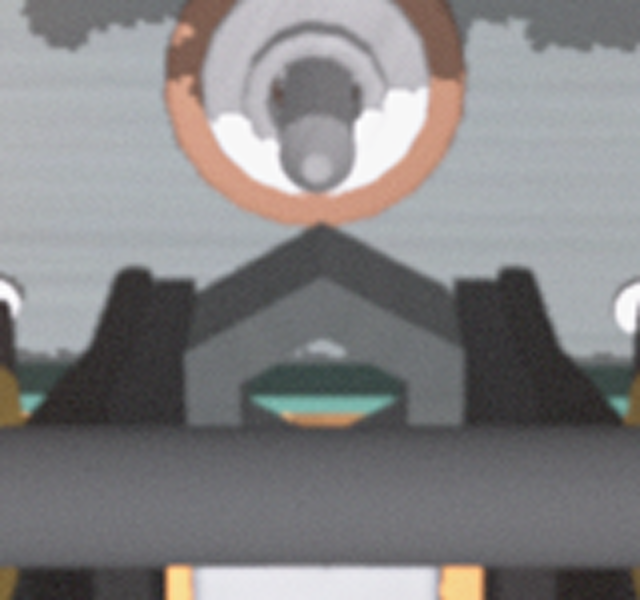

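>>> step_arm(increments=[2,-0.12,-0.1,0,0,0,3,0,0,0,0,0,2,0,0,0,0,0,0.9,0,0,0,0,0,0,0,0,0,0,0,0,0,0,0,0,0])

```text
time: 54.2
position: [0.5084, 0.138, 0.0666]
tool_rot: [1.052, 1.302, -1.05]
ft_force: [-0.0, 0.2, -1.5]
grip_width: 0.343
```

```bash
python3 - <<'E'
from h import *
st(); im=save("wrist","w38"); plan([.507,.1376,.035],-1.36)
cv2.imwrite('pics/w38c.png',cv2.resize(im[210:360,240:400,::-1],None,fx=4,fy=4,interpolation=cv2.INTER_CUBIC))
E
```

```text
t 54.2 pos [0.5084 0.138  0.0666] yaw -1.358 x [ 0.001  0.001 -1.   ] F [-0.   0.2 -1.5] g 0.343
incr cm [ 3.17 -0.16  0.01] rot [ 0.002 -0.001 -0.002] yaw now -1.358
```

View pics/w38c.png

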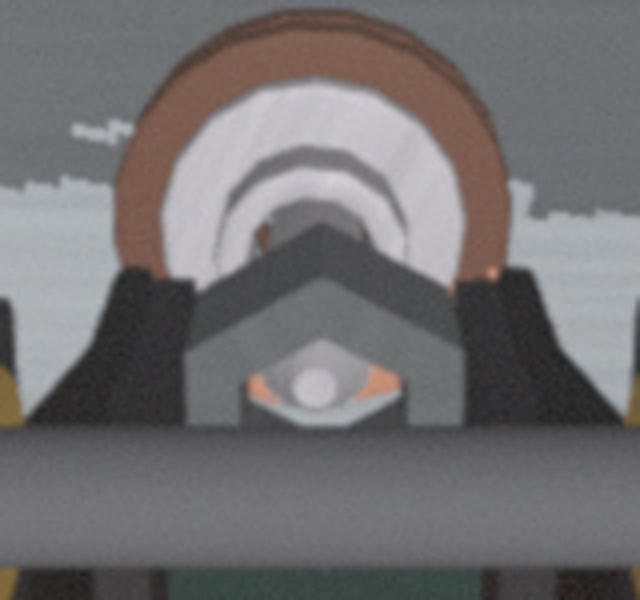

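>>> step_arm(increments=[0.8,-0.1,0,0,0,0,1,0,0,0,0,0,0.8,0,0,0,0,0,0.3,0,0,0,0,0,0,0,0,0,0,0,0,0,0,0,0,0])

```text
time: 55.0
position: [0.507, 0.1377, 0.0369]
tool_rot: [1.051, 1.302, -1.05]
ft_force: [-0.2, -0.7, 0.2]
grip_width: 0.338
```

>>> step_arm(increments=[0.2,0,0,0,0,0,0.1,0,0,0,0,0,0,0,0,0,0,0])

```text
time: 55.38
position: [0.5066, 0.1376, 0.0336]
tool_rot: [1.051, 1.303, -1.051]
ft_force: [-0.6, -0.3, -0.6]
grip_width: 0.345
```

>>> step_arm(increments=[0.1,0,0,0,0,0,0,0,0,0,0,0])

```text
time: 55.62
position: [0.5067, 0.1376, 0.0327]
tool_rot: [1.051, 1.302, -1.051]
ft_force: [-0.3, -0.2, -0.0]
grip_width: 0.342
```

>>> step_arm(increments=[0,0,0,0,0,0,0,0,0,0,0,0,0,0,0,0,0,0,-4,0,0,0,0,0,-5,0,0,0,0,0,-3,0,0,0,0,0,0,0,0,0,0,0,0,0,0,0,0,0], fingers=60)

```text
time: 56.62
position: [0.506, 0.1375, 0.1519]
tool_rot: [1.05, 1.303, -1.052]
ft_force: [-0.7, 0.4, -0.5]
grip_width: 0.598
```

```bash
python3 - <<'E'
from h import *
s=st(); im=save("wrist","w39")
cv2.imwrite('pics/w39c.png',cv2.resize(im[180:350,220:420,::-1],None,fx=4,fy=4,interpolation=cv2.INTER_CUBIC)[:600])
for c in ["top","scene"]:
    p=ctrl.camera_params(c); save(c,c+"39")
    for n in ["guard_edge","guard_hinge","nut","clamp_flange"]:
        for d in ctrl.spot_point(c,n)[:1]: print(c,n,round(d['score'],2),np.round(toworld(p,d['xyz']),4))
E
```

```text
t 56.62 pos [0.506  0.1375 0.1519] yaw -1.358 x [-0.001 -0.    -1.   ] F [-0.7  0.4 -0.5] g 0.598
top guard_hinge 0.81 [0.4937 0.2154 0.0318]
top nut 0.63 [0.5057 0.1393 0.0705]
top clamp_flange 0.52 [0.505  0.137  0.0412]
scene guard_edge 0.58 [0.4739 0.2963 0.1612]
scene nut 0.67 [ 6.006e-01 -4.960e-01  6.000e-04]
scene clamp_flange 0.61 [0.5029 0.138  0.0453]
```

View pics/w39c.png

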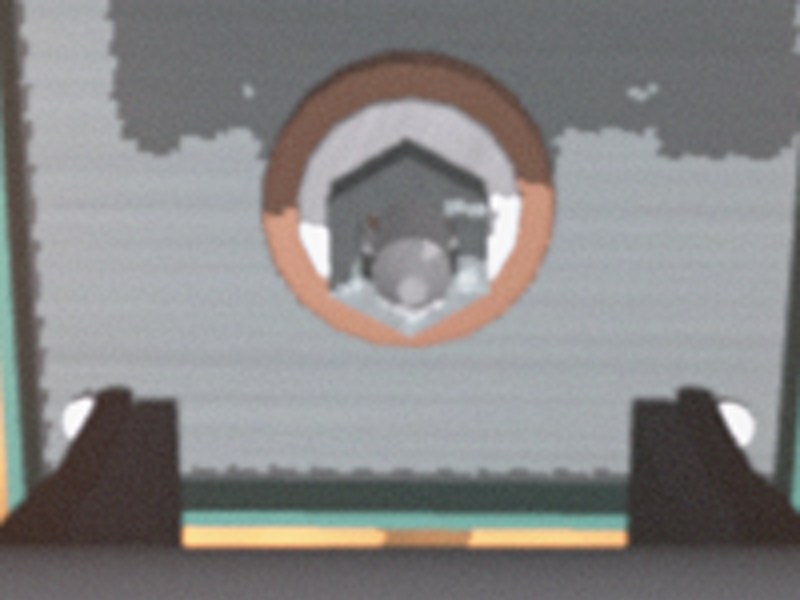

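View pics/scene39.png

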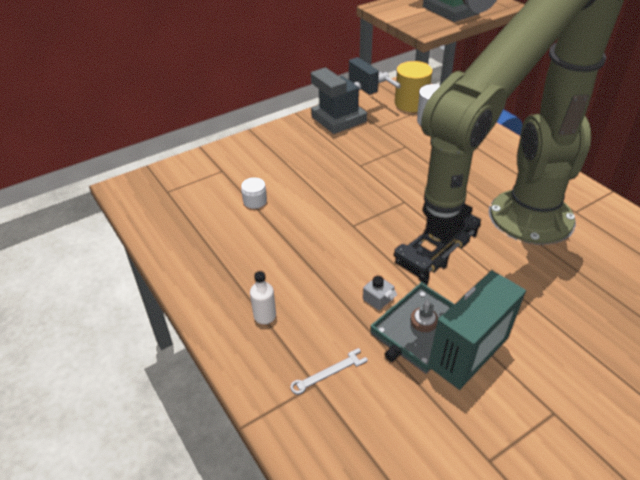

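>>> step_arm(increments=[-4,0,0,0,0,0,-4,0,-1,0,0,0,-2,0,-4,0,0,0,0,0,-5,0,0,0,0,0,-5,0,0,0,0,0,-5,0,0,0,0,0,0,0,0,0,0,0,0,0,0,0], fingers=0)

```text
time: 58.18
position: [0.4647, 0.3324, 0.2525]
tool_rot: [1.05, 1.301, -1.051]
ft_force: [-0.9, -1.5, 0.3]
grip_width: 0.007
```

```bash
cat > guard.py <<'E'
from h import *
g=.207; A=np.array([.507,.1362]); gx=np.array([np.cos(g),np.sin(g)]); gy=np.array([-np.sin(g),np.cos(g)])
def gf(s):
    d=np.array(s['position'])[:2]-A; return d@gx,d@gy,s['position'][2]+.033
def tip(th,s=.135,off=0.):
    n=np.array([np.sin(th),np.cos(th)]); along=np.array([-np.cos(th),np.sin(th)])
    h=np.array([.08,.03]); return h+along*s+n*(.082+.0095*np.sin(th)+off)
E
python3 - <<'E'
from guard import *
s=st(); print('gframe',np.round(gf(s),4))
print(proj(ctrl.camera_params('scene'),np.array([*(A+gy*.17),.17])))
save("scene","s40"); save("wrist","w40")
prev=None
for th in np.arange(1.6,-.01,-.1):
    t=tip(th); print(round(th,1),np.round(t,4), '' if prev is None else np.round(((prev-t)[1]*100,(prev-t)[0]*100),2)); prev=t
E
```

```text
t 58.17 pos [0.4647 0.3324 0.2525] yaw -1.358 x [ 0.    -0.001 -1.   ] F [-0.9 -1.5  0.3] g 0.007
gframe [-0.0011  0.2007  0.2855]
[501.438941   322.49915957]
1.6 [0.1754 0.1623] 
1.5 [0.1617 0.1711] [-0.89  1.37]
1.4 [0.1471 0.1786] [-0.74  1.46]
1.3 [0.1317 0.1845] [-0.59  1.54]
1.2 [0.1158 0.1887] [-0.43  1.6 ]
1.1 [0.0994 0.1913] [-0.26  1.64]
1.0 [0.0828 0.1922] [-0.09  1.66]
0.9 [0.0661 0.1913] [0.09 1.66]
0.8 [0.0497 0.1887] [0.26 1.65]
0.7 [0.0335 0.1844] [0.44 1.61]
0.6 [0.0179 0.1783] [0.6  1.56]
0.5 [0.003  0.1707] [0.77 1.49]
0.4 [-0.011   0.1615] [0.92 1.4 ]
0.3 [-0.0239  0.1509] [1.06 1.29]
0.2 [-0.0356  0.139 ] [1.19 1.17]
0.1 [-0.046  0.126] [1.3  1.04]
-0.0 [-0.055  0.112] [1.4 0.9]
```

View pics/s40.png

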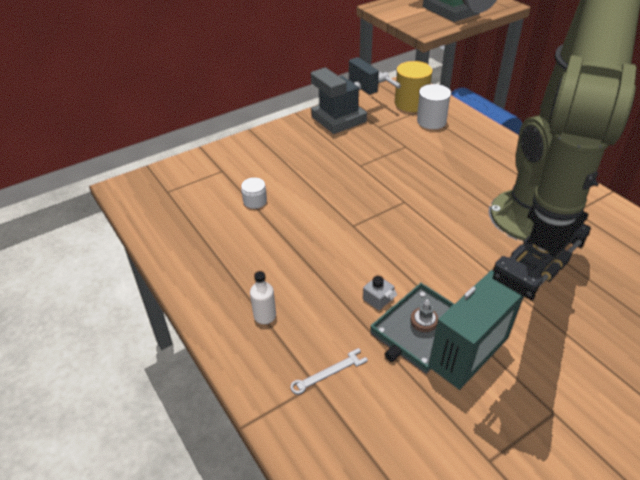

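View pics/w40.png

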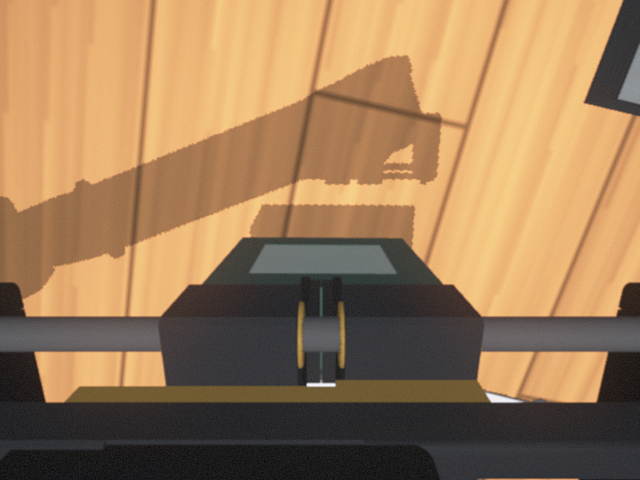

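>>> step_arm(increments=[4,0,0,0,0,0,4,0,0,0,0,0,3,0,0,0,0,0,1,0,0,0,0,0,0,0,0,0,0,0,0,0,0,0,0,0])

```text
time: 59.02
position: [0.4655, 0.3334, 0.1343]
tool_rot: [1.053, 1.302, -1.049]
ft_force: [-0.0, -0.2, 0.5]
grip_width: 0.009
```

```bash
python3 - <<'E'
from guard import *
s=st(); print('gframe',np.round(gf(s),4))
im=save("scene","s41"); save("wrist","w41")
cv2.imwrite('pics/s41c.png',cv2.resize(im[170:390,380:640,::-1],None,fx=3,fy=3,interpolation=cv2.INTER_CUBIC)[:600])
E
```

```text
t 59.02 pos [0.4655 0.3334 0.1343] yaw -1.358 x [ 0.002  0.002 -1.   ] F [-0.  -0.2  0.5] g 0.009
gframe [-1.000e-04  2.015e-01  1.673e-01]
```

View pics/s41c.png

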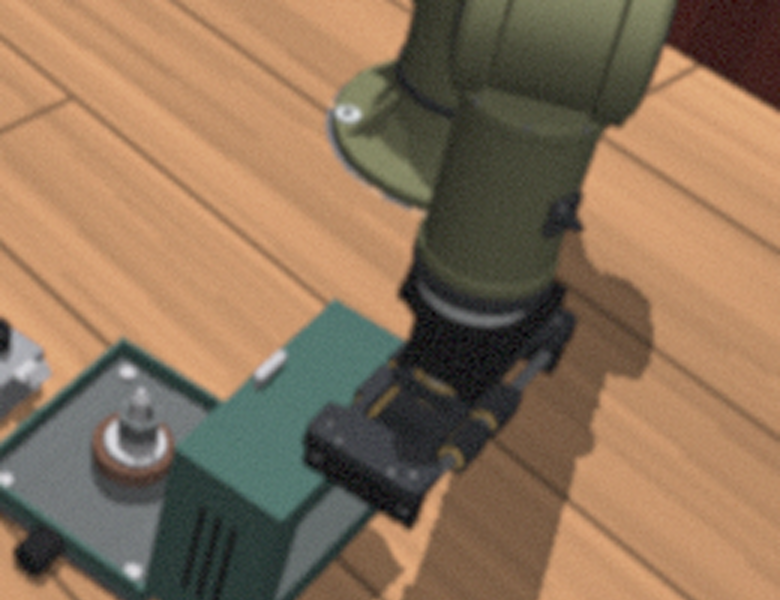

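View pics/w41.png

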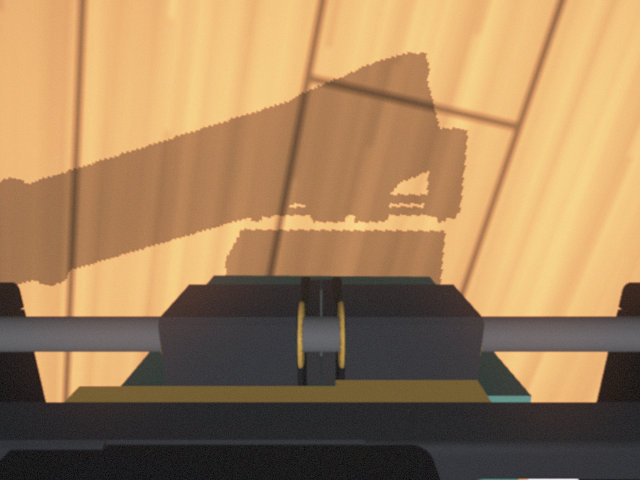

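>>> step_arm(increments=[0.2,0,1.4,0,0,0,0.2,0,1.2,0,0,0,-0.9,0,1.4,0,0,0,-0.7,0,1.5,0,0,0,-0.6,0,1.5,0,0,0,-0.4,0,1.6,0,0,0,0,0,0,0,0,0])

```text
time: 60.0
position: [0.4834, 0.2471, 0.1554]
tool_rot: [1.054, 1.301, -1.052]
ft_force: [-0.2, 1.6, 1.7]
grip_width: 0.002
```

```bash
python3 - <<'E'
from guard import *
s=st(); print('gframe',np.round(gf(s),4))
im=save("scene","s42"); save("wrist","w42")
cv2.imwrite('pics/s42c.png',cv2.resize(im[170:390,380:640,::-1],None,fx=3,fy=3,interpolation=cv2.INTER_CUBIC)[:600])
E
```

```text
t 60.0 pos [0.4834 0.2471 0.1554] yaw -1.361 x [ 0.001  0.    -1.   ] F [-0.2  1.6  1.7] g 0.002
gframe [-0.0003  0.1134  0.1884]
```

View pics/s42c.png

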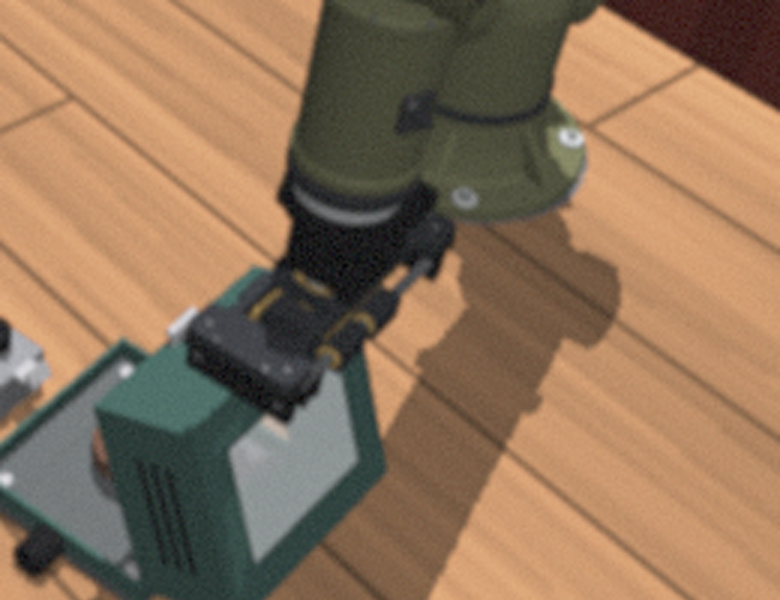

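>>> step_arm(increments=[-0.25,0,1.65,0,0,0,-0.1,0,1.65,0,0,0,0.1,0,1.65,0,0,0,0.25,0,1.65,0,0,0,0.45,0,1.6,0,0,0,0.6,0,1.55,0,0,0,0.75,0,1.5,0,0,0,0.9,0,1.4,0,0,0,0,0,0,0,0,0])

```text
time: 61.22
position: [0.5093, 0.123, 0.1269]
tool_rot: [1.051, 1.301, -1.054]
ft_force: [-0.3, -0.0, 1.7]
grip_width: 0.008
```

```bash
python3 - <<'E'
from guard import *
s=st(); print('gframe',np.round(gf(s),4))
im=save("scene","s43"); save("wrist","w43")
cv2.imwrite('pics/s43c.png',cv2.resize(im[170:390,340:600,::-1],None,fx=3,fy=3,interpolation=cv2.INTER_CUBIC)[:600])
E
```

```text
t 61.23 pos [0.5093 0.123  0.1269] yaw -1.361 x [-0.001 -0.002 -1.   ] F [-0.3 -0.   1.7] g 0.008
gframe [-0.0004 -0.0134  0.1599]
```

View pics/s43c.png

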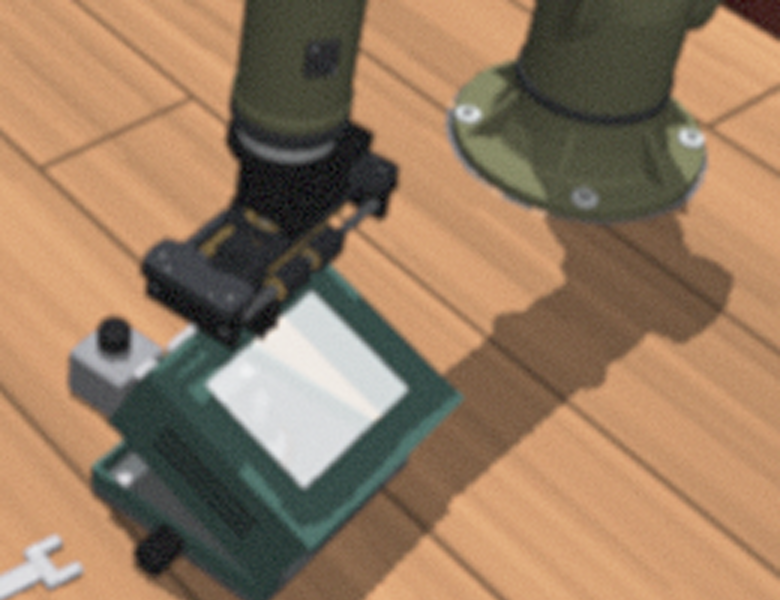

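>>> step_arm(increments=[1.05,0,1.3,0,0,0,1.2,0,1.2,0,0,0,1.2,0,1.0,0,0,0,0.5,0,0.3,0,0,0,0.5,0,0.3,0,0,0,0,0,0,0,0,0])

```text
time: 62.08
position: [0.5176, 0.0843, 0.0825]
tool_rot: [1.05, 1.302, -1.053]
ft_force: [0.6, -0.6, -0.6]
grip_width: 0.003
```

```bash
python3 - <<'E'
from guard import *
s=st(); print('gframe',np.round(gf(s),4))
E
```

```text
t 62.08 pos [0.5176 0.0843 0.0825] yaw -1.359 x [-0.001 -0.001 -1.   ] F [ 0.6 -0.6 -0.6] g 0.003
gframe [-0.0003 -0.053   0.1155]
```

>>> step_arm(increments=[0.2,0,0,0,0,0,0.1,0,0,0,0,0,0,0,0,0,0,0])

```text
time: 62.45
position: [0.5177, 0.0857, 0.0799]
tool_rot: [1.051, 1.303, -1.051]
ft_force: [-0.1, 0.3, -0.7]
grip_width: 0.005
```

>>> step_arm(increments=[0.2,0,0,0,0,0,0,0,0,0,0,0])

```text
time: 62.7
position: [0.5179, 0.0856, 0.0795]
tool_rot: [1.051, 1.304, -1.051]
ft_force: [-4.4, -1.1, 11.3]
grip_width: 0.004
```

>>> step_arm(increments=[0.2,0,0,0,0,0,0,0,0,0,0,0])

```text
time: 62.95
position: [0.5179, 0.0857, 0.0793]
tool_rot: [1.052, 1.305, -1.051]
ft_force: [-10.3, -1.4, 26.1]
grip_width: 0.001
```

>>> step_arm(increments=[-1,0,0,0,0,0,-4,0,0,0,0,0,-5,0,0,0,0,0,-5,0,0,0,0,0,0,0,4,0,0,0,0,0,5,0,0,0,0,0,5,0,0,0,0,0,5,0,0,0,0,0,0,0,0,0])

```text
time: 64.08
position: [0.5576, -0.1059, 0.2262]
tool_rot: [1.055, 1.297, -1.059]
ft_force: [0.4, 1.0, 0.3]
grip_width: 0.005
```

```bash
python3 - <<'E'
from guard import *
st()
for c in ["top","scene","wrist"]:
    p=ctrl.camera_params(c); im=save(c,c+"44")
    for n in ["guard_edge","nut","oil_bottle","spanner","grease_tin"]:
        for d in ctrl.spot_point(c,n)[:1]: print(c,n,round(d['score'],2),np.round(toworld(p,d['xyz']),4))
im=cv2.imread('pics/scene44.png'); cv2.imwrite('pics/s44c.png',cv2.resize(im[230:390,340:540],None,fx=4,fy=4,interpolation=cv2.INTER_CUBIC)[:600])
im=cv2.imread('pics/top44.png'); cv2.imwrite('pics/t44c.png',cv2.resize(im[230:370,100:290],None,fx=4,fy=4,interpolation=cv2.INTER_CUBIC)[:600])
E
```

```text
t 64.08 pos [ 0.5576 -0.1059  0.2262] yaw -1.366 x [ 0.    -0.003 -1.   ] F [0.4 1.  0.3] g 0.005
top guard_edge 0.63 [0.5153 0.0846 0.1086]
top oil_bottle 0.86 [ 7.842e-01 -1.063e-01  7.000e-04]
top spanner 0.78 [ 0.7481  0.1101 -0.0039]
top grease_tin 0.73 [ 0.5955 -0.4934 -0.003 ]
scene guard_edge 0.8 [0.5208 0.0794 0.1117]
scene oil_bottle 0.93 [ 0.7826 -0.1041 -0.0025]
scene spanner 0.76 [ 0.7493  0.1129 -0.0027]
scene grease_tin 0.72 [ 0.5989 -0.4929 -0.0013]
wrist oil_bottle 0.94 [ 7.891e-01 -1.071e-01  4.000e-04]
wrist spanner 0.75 [7.516e-01 1.096e-01 6.000e-04]
```

View pics/s44c.png

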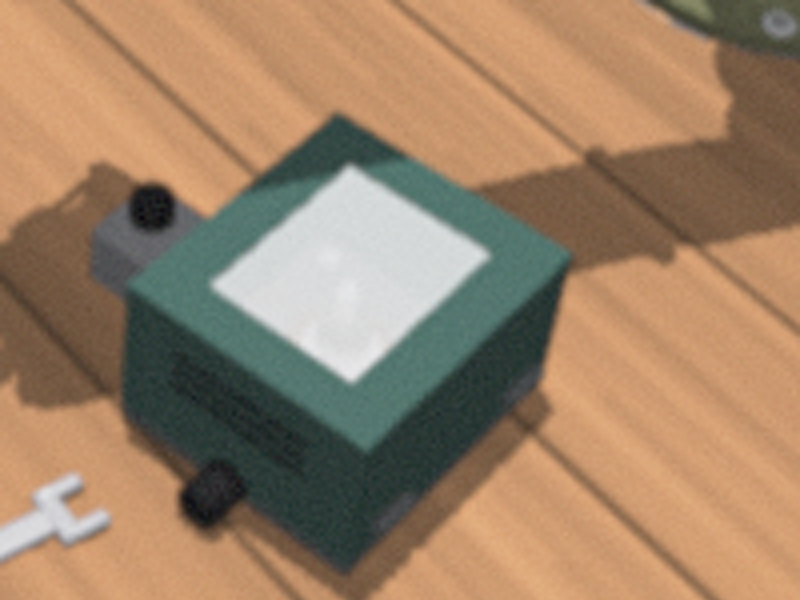

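View pics/t44c.png

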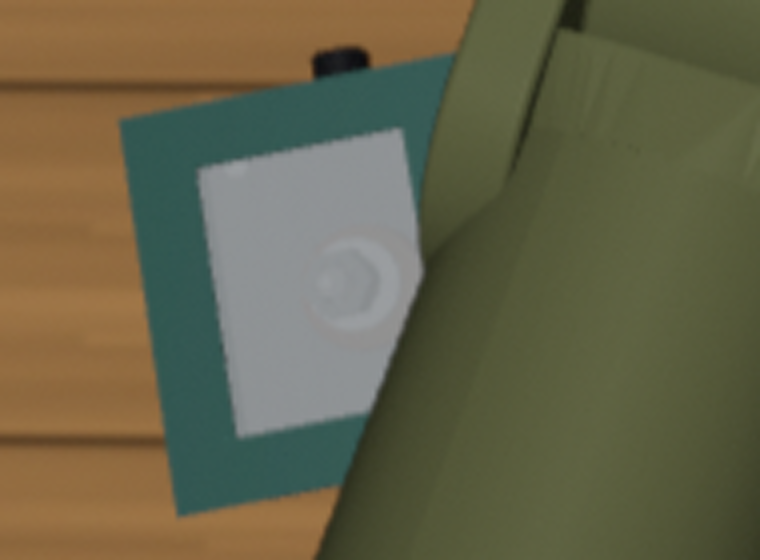

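View pics/scene44.png

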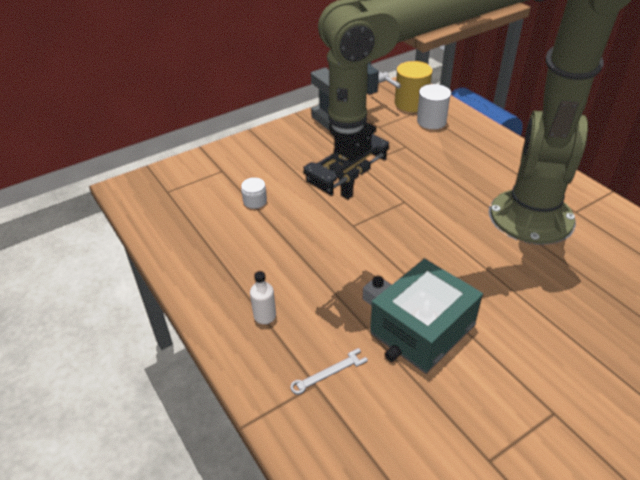

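>>> step_arm(increments=[0,0,0,0,0,0,0,0,0,0,0,0,0,0,0,0,0,0,0,0,0,0,0,0])

```text
time: 65.47
position: [0.5581, -0.1004, 0.2261]
tool_rot: [1.051, 1.302, -1.051]
ft_force: [0.4, -0.3, 0.5]
grip_width: 0.001
```

```bash
python3 - <<'E'
from guard import *
st()
c="scene";p=ctrl.camera_params(c); ctrl.get_image(c)
print([ (round(d['score'],2),np.round(toworld(p,d['xyz']),4)) for d in ctrl.spot_point(c,"guard_edge")[:1]])
print(ctrl.close_job())
E
```

```text
t 65.47 pos [ 0.5581 -0.1004  0.2261] yaw -1.358 x [ 0.  0. -1.] F [ 0.4 -0.3  0.5] g 0.001
[(0.74, array([0.521 , 0.0805, 0.1132]))]
the job is handed in; nothing more can be done
None
```

The job is done and handed in at about 65 s of the 210 s allowed; no verdict is reported at hand-in. I pressed the release button and the guard sprang open. I then built the pack in order: back flange, the two wheels on the bench, clamp flange hub up, nut. Last, I pushed the guard shut.

**Last checks**
- **Guard:** after the arm backed away it stayed shut for over 2 s. Its edge point read 0.109 to 0.113 m high against the 0.112 m given for shut. The last push rose to 26 N, so it was against its stop.
- **Stack:** wrist pictures after each placing showed the part flat on the one below and around the spindle. The nut and clamp flange show through the shut guard's window. I did not measure tilt or centring as numbers; the bore leaves only 2 mm of play.
- **Bystanders:** oil bottle, spanner and grease tin read within about 6 mm of their starting readings, which is about what the detectors can resolve.
- **Robot:** it stands clear, about 0.2 m up, with no contact force.

**What disagreed**
- **Tool point:** the fingertips ended about 33 mm behind the stated tool point. The button press showed this, and I allowed for it in every height.
- **Height measurement:** my two-view height for the back flange came out wrong (34 and 50 mm instead of about 8 mm), from a picture taken while the arm was settling and a half-hidden outline. I did not repeat it for the other parts and went by the stated heights and the wrist-camera positions.
- **Back flange drop:** I let it fall the last 13 mm or so to keep the gripper's body off the spindle tip; it landed flat.

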